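Slide metal rods into a narrow-necked bottle

ROBOT

A 7-joint arm with a two-finger parallel gripper is mounted at the origin on the work surface. World frame = base frame: x ahead of the robot, y to its left, z up, the work surface at z = 0. Lengths are in m, angles in rad, forces in N, time in s.
With the tool pointing down it reaches from about 0.4 to 0.85 m from the base axis. Payload 4.5 kg.
Tool frame: the origin (TCP) lies midway between the tips of the shut fingers; the grasp point (between the pads) lies 19 mm behind it; z points along the fingers, y is the direction in which the jaws open and shut (so a half turn about z gives the same grasp; the last joint's range is limited). The gripper opens to 88 mm and grips with 3 to 60 N. Pads are 18 mm wide; open, the fingers measure 123 mm over their backs; the gripper's body (75 mm by 187 mm) begins 45 mm behind the grasp point.
Start: joints at [-1.142, 0.689, -0.195, 1.565, 0.157, 0.902, -0.215], TCP at [0.24, 0.577, 0.239] pointing down, gripper open.
Joint ranges: [-3.01, 3.01], [-0.46, 2.08], [-1.47, 1.51], [0.13, 2.56], [-1, 4.14], [0.04, 2.09], [-2.66, 2.66]. Speed limits (rad/s): [2.57, 2.57, 3.14, 3.14, 3.14, 3.14, 3.14].

INTERFACE

Orientations are given as a unit quaternion [x, y, z, w].
In Python, from workcell import robot, eyes, ticket, spotter gives the robot as it stands.
- The arm moves only by the shell command python3 -m handwheel 'ROWS' [FORCE]. ROWS is JSON, a list of rows, each an object with "claw": the closure, from -1 (fully open) to 1 (shut); "xyz": the shift along the tool's x, y, z in m, a list of three; "spin": the turn about the tool's z in degrees. A call has 1 to 12 rows; each row is the pose to reach, as a shift and turn from the pose commanded when the call began, along the tool's axes at that moment; what a row does not reach only later rows make up. A row lasts 1/10 s, in which the tool goes at most 50 mm and 8.59 degrees, less where a joint would pass 70% of its speed; a pose out of reach is approached as far as the arm can. A call with a gripper value outside its range is refused whole. The fingers move at their own pace and stop on an object; FORCE is the grip in N (left out, the last holds). Time passes only in rows, so rows that repeat a pose let the fingers close. It gives the time, the measured TCP pose, the force and the opening at its end, in the units of the state.
- robot.get_state(): the state, without advancing time (a new reading comes with each control period).
- eyes.get_image(name): name is "scene" or "top" or "wrist"; returns a dict with "pixels" (400x640x3 uint8, red, green, blue), "fx", "fy", "cx", "cy" (pixels), "R" (3x3) and "t" (3): a world point X has camera coordinates R X + t; the wrist camera has in their place "tool_from_camera" (4x4, takes a point from camera to tool coordinates, whose origin is the TCP and whose axes are the flange's). Camera axes: x right, y down, z forward; pixel columns grow to the right and rows downward; lengths in m; the calibration is good to about 2 mm. A picture is of the moment at which its call begins: read the wrist's pose just before it. There is no depth.
- ticket.sign_off(): hands the job in, once; it reports no verdict.
Trained networks look in the newest picture that a camera, given by its name, has taken for a name from the list of things; names that differ only in an ending like _2 or _b are one class to them, and where a whole thing is asked for, a point or a joint stands for the part that bears it (a point fixed in the world has none). Each returns a list of dicts, best first, with "conf" (0 to 1); they miss things now and then, are a little off and sometimes report something else, mostly with a low value. They report only what shows in the picture. A call takes as long as a camera call.
- spotter.regions_of(target, camera): "region" (400x640 bool, what is visible of it) and "centre" ([column, row] in pixels, amid what is visible of it).
The state is a dict: "time_s": time; "q": joint angles; "qd": joint speeds; "joint_torque": joint torques, N m; "ee_pos": TCP position; "tool_rot": TCP orientation; "wrist_force": force on the tool from outside, world axes, zero at the start; "moment": the same for the moment, N m; "width": opening from 0.0 (shut) to 1.0 (fully open).
Only numpy, scipy, OpenCV 4.12 (cv2) and the standard library are available. Lean on these libraries where they do the work, as an engineer would, in place of code of your own. Each camera call takes 0.05 s, during which the arm holds its last target.

TASK

Put the three polished metal rods away in the big glass bottle, which lies on its side in its stand so that they cannot crack its bottom: pick up the wooden push stick and with it, never touching a rod with the gripper, bring each rod into the groove of the board and slide it endways through the neck until it drops right into the body of the bottle, one rod at a time, the next entering the neck only when the one before is in. Do not knock the glass with the stick or the gripper, and leave the other things on the bench where they are. When all three rods are in, lay the stick down flat on the bench.

Things in the scene. Friction and masses are not known exactly. Their poses are not given: they have to be found in the camera images.
- stand: fixed wooden stand. Origin on the bench right under the middle of the bottle's mouth; x is the level feed direction from the board into the bottle, y across the board, z up. Flat loading board from x = -200 to -4 mm, y = -105 to 105 mm, top 66 mm above the bench; beyond y = +-105 mm a 5 mm wide edge strip stands 4 mm proud of it. The back end (x = -200 mm) is open, with bare bench behind it
- groove (a point): back end of the V groove in the loading board, at the level of the board's top (stand x = -200 mm, y = 0, height 66 mm; axes as the stand). The groove (90 degrees, 22 mm wide, 11 mm deep) runs along +x the whole length of the board, in line with the neck. A rod in it has its axis 6 mm above the board's top (12 mm on the flat) and its lowest line 2 mm above the floor of the neck
- bottle: clear glass bottle fixed on its side in the stand. Origin at the centre of the round mouth, 78 mm above the bench; x along its axis into it, axes as the stand's. Mouth and neck 40 mm clear diameter, lip 56 mm outside, neck 38 mm long, then a shoulder widening to the body at x = 75 mm; body 120 mm outside, 112 mm inside diameter, inside end at x = 244 mm
- neck_end (a point): inner end of the neck on the bottle's axis, 38 mm in from the mouth. The neck's floor lies 36 mm above the lowest line of the body's inside: a rod tips forward and drops once its rear end is pushed about 15 mm past this point. Rods already inside lie low enough for the next to pass over them
- rod_a: solid steel rod, round, 24 mm diameter, 100 mm long, 350 g or so. Origin at its centre; its x axis is the axis of the rod (it may also be turned about that axis). Starts lying on the flat of the board on one side of the groove, nearly parallel to it, and rolls if pushed sideways but stops by itself
- rod_b: solid brass rod, round, 24 mm diameter, 100 mm long, 380 g or so. Origin at its centre; its x axis is the axis of the rod (it may also be turned about that axis). Starts lying on the flat of the board on the other side of the groove from the steel rod, nearly parallel to it, and rolls if pushed sideways but stops by itself
- rod_c: solid aluminium rod, round, 24 mm diameter, 100 mm long, 120 g or so. Origin at its centre; its x axis is the axis of the rod (it may also be turned about that axis). Starts lying in the groove
- stick: wooden push stick, square, 200 x 16 x 16 mm, 35 g, both ends alike, lying on the bench behind the board. Origin at its centre; x along its length
- slab: clear glass slab, 75 x 50 x 18 mm, lying flat near the stick. Bystander. Origin at the centre of its underside
- fork: steel tuning fork, about 150 mm long, 8 mm thick, lying flat. Bystander. Origin at the centre of its underside at the root of the prongs, a third of the way from the end of its stem
- weight: brass laboratory weight with a knob, 54 mm across, 66 mm tall, standing. Bystander. Origin at the centre of its underside
- mug: purple lidded mug, 80 mm across, 97 mm tall. Bystander. Origin at the centre of its underside
- meter: dark hand-held multimeter, 145 x 75 x 40 mm, lying on its back. Bystander. Origin at the centre of its underside
- duster: wooden board duster, 130 x 50 x 40 mm. Bystander. Origin at the centre of its underside
- pad: pad of paper, 210 x 150 x 12 mm. Bystander. Origin at the centre of its underside

How it is judged:
By the outcome, as a careful person would: the job done as asked, in the order asked, and still so for the second after the job is handed in, with the robot touching nothing.
It also fails if it takes over 62 s, if anything falls off the work surface, if the arm or the gripper's body presses on something with over 40 N, if the wrist force passes 120 N, or if a joint passes its speed limit or range.

## Working session

There is one attempt and no reset: what is moved stays moved. The work goes in short steps, Python scripts to look and compute and a shell command to move; the robot and the scene stay as the last step left them, time stands still between calls to the robot, and variables do not carry over. Pictures are saved under pics/ and viewed, and the job is handed in when it is done.

```bash
ls; mkdir -p pics; python3 - <<'E'
from workcell import robot, eyes, ticket, spotter
import cv2
s=robot.get_state(); print({k:(v if not hasattr(v,'__len__') else [round(float(x),4) for x in v]) for k,v in s.items()})
for n in ["scene","top","wrist"]:
    im=eyes.get_image(n); cv2.imwrite(f"pics/{n}0.png",im["pixels"][:,:,::-1])
    print(n,{k:(v.tolist() if hasattr(v,'tolist') else v) for k,v in im.items() if k!="pixels"})
E
```

```text
pics
{'time_s': 0.0, 'q': [-1.1422, 0.69, -0.1945, 1.5664, 0.1573, 0.9025, -0.2151], 'qd': [-0.0008, 0.0002, 0.0006, -0.0001, 0.0011, -0.0001, 0.0006], 'joint_torque': [-0.0003, -52.757, -1.2674, -15.3434, -0.0526, 0.0065, 0.0002], 'ee_pos': [0.2402, 0.5763, 0.2379], 'tool_rot': [0.1961, 0.9806, -0.0009, -0.0001], 'wrist_force': [-0.1409, -0.0406, -0.6825], 'moment': [-0.0319, 0.0045, -0.0189], 'width': 1.001753628420739}
scene {'fx': 429.5578238946031, 'fy': 429.5578238946031, 'cx': 314.3115112323299, 'cy': 202.63924766019053, 'R': [[-0.6496488887732316, 0.7602330070948364, 0.0014478395104531288], [0.6496368295959216, 0.5561273173292345, -0.5183574023323565], [-0.3948775898278668, -0.3358097405432597, -0.8551628542026386]], 't': [0.4281390812117615, -0.3205735183787069, 1.6028887823286826]}
top {'fx': 458.4475759645196, 'fy': 458.4475759645196, 'cx': 310.0473722572576, 'cy': 198.76817961356534, 'R': [[-0.01960491897552346, -0.9997122611718894, -0.013821794910625424], [-0.9949527534810358, 0.02086858887921653, -0.09815049841287192], [0.09841069805904283, 0.011827800335585335, -0.9950755939358343]], 't': [-0.017360896176584976, 0.6236848328903579, 1.789693067890238]}
wrist {'fx': 326.9278638683125, 'fy': 326.9278638683125, 'cx': 315.69473085824035, 'cy': 198.20868680773032, 'tool_from_camera': [[0.0010177524997887265, -0.961587270594097, -0.2744975140347192, 0.0697360717191097], [0.9999994806862228, 0.0009641148130258029, 0.00033031789004691535, -0.0006926407975064164], [-5.29823588991488e-05, -0.2744977076662371, 0.961587752458842, -0.1469897414795481], [0.0, 0.0, 0.0, 1.0]]}
```

View pics/scene0.png

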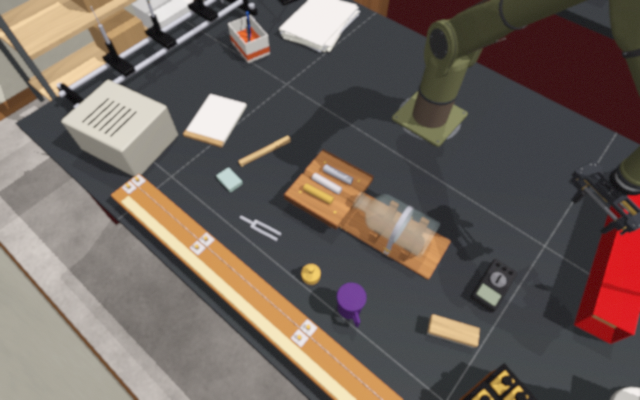

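View pics/top0.png

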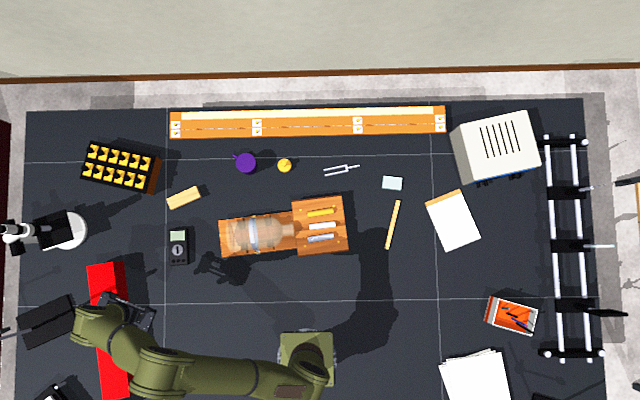

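View pics/wrist0.png

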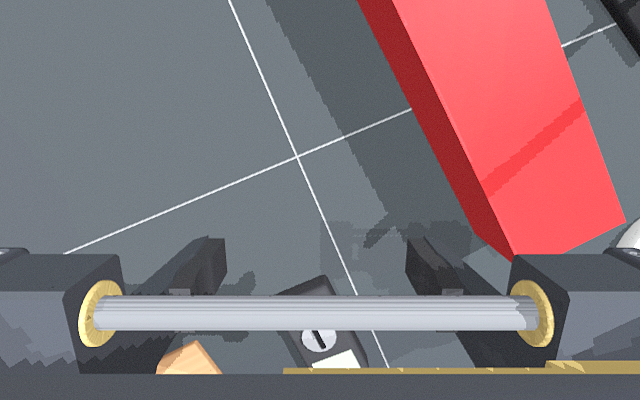

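The scene view shows the stick at about (265,150), slab (229,180), fork (262,228), weight (311,273), mug (351,298), and the rods at (337,173), (327,183) and (318,193). In the top view the board is at (320,226), rods at rows 212/225/238, stick at (393,225) and the bottle to the left, so the feed runs left in the image (world +y).

```bash
cat > h.py <<'E'
import numpy as np, cv2
from scipy.spatial.transform import Rotation as Rn
from workcell import robot, eyes, ticket, spotter
def cam(name):
    s=robot.get_state(); im=eyes.get_image(name)
    K=np.array([[im['fx'],0,im['cx']],[0,im['fy'],im['cy']],[0,0,1]])
    if 'R' in im: R,t=np.array(im['R']),np.array(im['t'])
    else:
        T=np.array(im['tool_from_camera']); W=np.eye(4); W[:3,:3]=Rn.from_quat(s['tool_rot']).as_matrix(); W[:3,3]=s['ee_pos']
        M=np.linalg.inv(W@T); R,t=M[:3,:3],M[:3,3]
    return dict(K=K,R=R,t=t,P=K@np.c_[R,t],px=im['pixels'])
def save(c,n): cv2.imwrite(n,c['px'][:,:,::-1])
def onplane(c,uv,z):
    d=c['R'].T@np.linalg.inv(c['K'])@np.array([uv[0],uv[1],1.]); o=-c['R'].T@c['t']
    return o+d*(z-o[2])/d[2]
def tri(c1,u1,c2,u2):
    X=cv2.triangulatePoints(c1['P'],c2['P'],np.array(u1,float).reshape(2,1),np.array(u2,float).reshape(2,1)); return (X[:3]/X[3]).ravel()
def proj(c,X):
    p=c['P']@np.r_[X,1]; return p[:2]/p[2]
def st():
    s=robot.get_state(); R=Rn.from_quat(s['tool_rot']).as_matrix()
    print('t',round(s['time_s'],2),'p',np.round(s['ee_pos'],4),'x',np.round(R[:,0],4),'y',np.round(R[:,1],4),'z',np.round(R[:,2],3),'F',np.round(s['wrist_force'],2),'w',round(s['width'],3),'q',np.round(s['q'],2)); return s,R
def axis(m):
    pts=np.argwhere(m)[:,::-1].astype(np.float32); r=cv2.minAreaRect(pts); b=cv2.boxPoints(r)
    return pts.mean(0),r,b
E
python3 - <<'E'
from h import *
c={n:cam(n) for n in ['scene','top']}
np.set_printoptions(suppress=True,precision=4)
for th in ['stick','slab','stand','rod_a','rod_b','rod_c','bottle','fork','weight','mug','pad']:
    o={}
    for n in c:
        r=spotter.regions_of(th,n)
        o[n]=r
        for d in r[:4]:
            m,rr,b=axis(d['region']); print(th,n,round(d['conf'],2),np.round(d['centre'],1),m.round(1),d['region'].sum(),np.round(rr[1],1),round(rr[2],1))
    if o['scene'] and o['top']: print('   ',tri(c['scene'],axis(o['scene'][0]['region'])[0],c['top'],axis(o['top'][0]['region'])[0]))
st()
E
```

```text
stick scene 0.77 [261.8 150.4] [263.4 150.9] 378 [ 7.2 55.5] 63.4
stick top 0.76 [391.2 225.8] [392.  224.5] 264 [ 6.8 49.7] 14.0
    [ 0.5164 -0.3569 -0.0009]
slab scene 0.58 [227.4 179. ] [229.4 179.2] 298 [20.5 14.8] 45.0
slab top 0.77 [392.1 182.7] [391.9 182.2] 239 [14. 18.] 90.0
slab top 0.59 [255.7 230.2] [257. 233.] 1729 [31.3 68.1] 82.9
    [ 0.684  -0.3589  0.0065]
stand scene 0.69 [368.3 215.2] [371.1 215.3] 8547 [168.5  64.9] 28.9
stand top 0.67 [290.9 232.3] [286.1 230.1] 5340 [ 57.9 127.4] 84.1
stand top 0.53 [391.3 222.6] [392.1 224.3] 229 [ 4.6 49.7] 13.6
    [0.4953 0.0792 0.0133]
rod_a scene 0.81 [319.3 193.8] [318.3 193.2] 269 [33.1  8.9] 26.6
rod_a scene 0.55 [336.9 176.3] [338.5 174. ] 270 [32.2  8.5] 26.6
rod_a scene 0.52 [326.6 183.3] [326.2 182.9] 220 [31.4  7.3] 29.7
rod_a top 0.63 [321.4 237.8] [320.4 237.3] 157 [ 6.2 25.6] 80.5
rod_a top 0.59 [323.2 211.8] [320.7 212.1] 134 [ 5.7 23.9] 78.7
rod_a top 0.53 [323.9 225. ] [321.1 224.7] 163 [ 7.8 24.5] 77.5
rod_a top 0.39 [348.3 169.5] [346.8 167.5] 16 [4.1 3.8] 71.6
    [ 0.4875 -0.0894 -0.0438]
rod_b scene 0.
[... 1522 characters left out ...]
   [0.7634 0.0728 0.0122]
mug scene 0.86 [349.5 300.1] [351. 301.] 922 [30.4 39.7] 17.7
mug top 0.72 [245.  161.5] [246.6 163.1] 326 [19. 20.] 90.0
mug top 0.45 [453.5 219.6] [452.6 220. ] 2007 [53.6 39. ] 65.1
    [0.7659 0.2198 0.0576]
pad scene 0.59 [217.3 119.8] [215.  120.2] 1843 [39.2 56.1] 29.5
pad scene 0.3 [370.1 215.1] [371.6 215.6] 8325 [168.1  65.6] 28.1
pad top 0.76 [452.  218.8] [452.3 219.5] 2012 [53.8 38.6] 66.5
pad top 0.67 [392.4 223.4] [392.2 223.6] 194 [ 4.3 47.3] 12.8
    [ 0.5302 -0.5972 -0.0031]
t 1.35 p [0.2404 0.5769 0.2387] x [-0.9231  0.3846  0.    ] y [0.3846 0.9231 0.    ] z [-0.  0. -1.] F [-0.02  0.29 -0.21] w 1.004 q [-1.14  0.69 -0.19  1.57  0.16  0.9  -0.22]
```

```bash
python3 -m handwheel '[{"claw":-1,"xyz":[-0.03,-0.025,-0.005],"spin":8},{"claw":-1,"xyz":[-0.065,-0.055,-0.01],"spin":16},{"claw":-1,"xyz":[-0.1,-0.09,-0.02],"spin":24},{"claw":-1,"xyz":[-0.135,-0.12,-0.025],"spin":32},{"claw":-1,"xyz":[-0.17,-0.15,-0.03],"spin":40},{"claw":-1,"xyz":[-0.205,-0.18,-0.035],"spin":48},{"claw":-1,"xyz":[-0.24,-0.21,-0.04],"spin":56},{"claw":-1,"xyz":[-0.275,-0.24,-0.045],"spin":64},{"claw":-1,"xyz":[-0.31,-0.27,-0.05],"spin":72},{"claw":-1,"xyz":[-0.34,-0.295,-0.055],"spin":80},{"claw":-1,"xyz":[-0.375,-0.325,-0.06],"spin":88},{"claw":-1,"xyz":[-0.405,-0.35,-0.06],"spin":96}]' 30; python3 -c "
from h import *
st()"
```

```text
time_s: 2.55
ee_pos: [0.4808, 0.0959, 0.2997]
tool_rot: [0.862, 0.508, 0.001, 0.0]
wrist_force: [0.8, 1.0, 0.2]
width: 1.002
t 2.55 p [0.4808 0.0959 0.2997] x [0.4849 0.8746 0.0014] y [ 0.8746 -0.4849  0.0017] z [ 0.002  0.    -1.   ] F [0.8  1.05 0.2 ] w 1.002 q [-0.47  0.44  0.28  1.9  -0.16  0.82 -0.62]
```

```bash
python3 -m handwheel '[{"claw":-1,"xyz":[-0.03,0.017,-0.003],"spin":8},{"claw":-1,"xyz":[-0.06,0.034,-0.006],"spin":16},{"claw":-1,"xyz":[-0.09,0.05,-0.01],"spin":24},{"claw":-1,"xyz":[-0.12,0.067,-0.012],"spin":32},{"claw":-1,"xyz":[-0.15,0.084,-0.015],"spin":40},{"claw":-1,"xyz":[-0.18,0.1,-0.018],"spin":48},{"claw":-1,"xyz":[-0.21,0.117,-0.02],"spin":55},{"claw":-1,"xyz":[-0.24,0.134,-0.02],"spin":61},{"claw":-1,"xyz":[-0.24,0.134,-0.02],"spin":61},{"claw":-1,"xyz":[-0.24,0.134,-0.02],"spin":61}]'; python3 -c "
from h import *
st(); c=cam('wrist'); save(c,'pics/w1.png'); np.savez('w1.npz',**c)
c=cam('top'); save(c,'pics/t1.png'); st()"
```

```text
time_s: 3.55
ee_pos: [0.4822, -0.177, 0.3186]
tool_rot: [1.0, 0.003, -0.0, -0.0]
wrist_force: [1.1, 0.1, -0.1]
width: 1.001
t 3.55 p [ 0.4822 -0.177   0.3186] x [ 1.0e+00  6.1e-03 -1.0e-04] y [ 6.1e-03 -1.0e+00 -3.0e-04] z [-0.  0. -1.] F [ 1.05  0.06 -0.09] w 1.001 q [-0.11  0.5   0.59  1.81 -0.34  0.94 -0.94]
t 3.65 p [ 0.4824 -0.1754  0.3185] x [ 1.0e+00  9.2e-03 -3.0e-04] y [ 0.0092 -1.     -0.0014] z [-0.     0.001 -1.   ] F [-0.13  0.86 -0.71] w 1.003 q [-0.11  0.5   0.59  1.81 -0.34  0.94 -0.94]
```

View pics/w1.png

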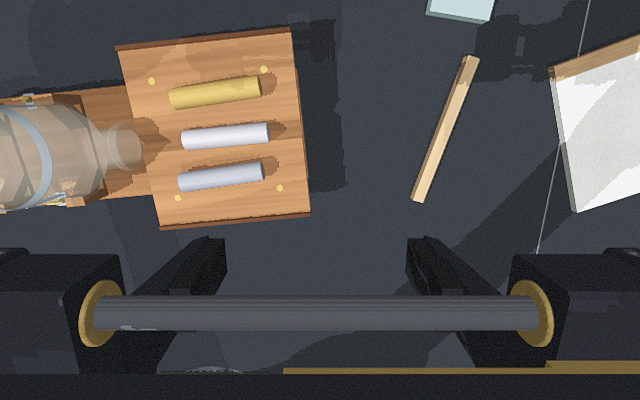

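The wrist picture shows the board with corners near (115,47), (292,30), (310,213), (160,228). Brass is at (215,92), aluminium in the groove at (225,136), steel at (220,175), the bottle lip near (125,146), and the stick runs (475,58)–(417,200). I'll enlarge it to pick edges.

```bash
python3 -c "
import cv2
i=cv2.imread('pics/w1.png'); cv2.imwrite('pics/w1b.png',cv2.resize(i[20:240,90:320],None,fx=3.2,fy=2.7,interpolation=cv2.INTER_CUBIC)[:, :736])
cv2.imwrite('pics/w1s.png',cv2.resize(i[0:220,380:560],None,fx=2.7,fy=2.7,interpolation=cv2.INTER_CUBIC))
"
```

```text
(no output)
```

View pics/w1b.png

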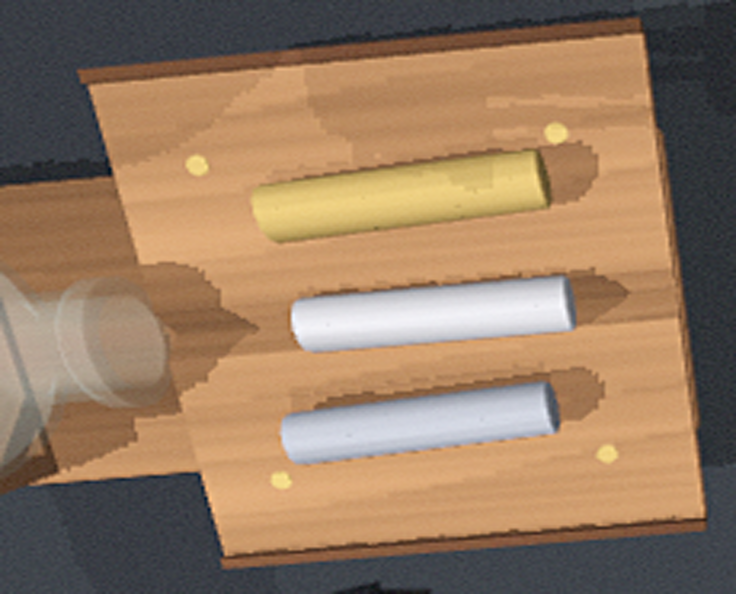

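View pics/w1s.png

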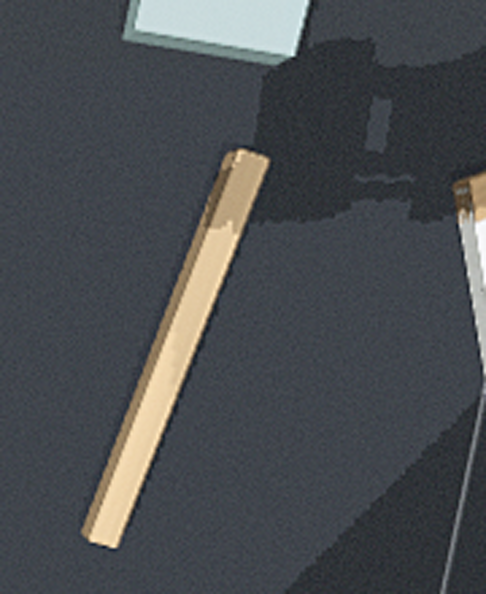

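```bash
python3 - <<'E'
from h import *
np.set_printoptions(suppress=True,precision=4)
c=dict(np.load('w1.npz'))
b=lambda u,v:(90+u/3.2,20+v/2.7)
s=lambda u,v:(380+u/2.7,v/2.7)
C=np.array([onplane(c,b(*p),0.07) for p in [(80,71),(641,17),(705,529),(222,569)]]); print(C)
print('len',[np.linalg.norm(C[i]-C[(i+1)%4]) for i in range(4)],'expect .196 .22')
# stand frame fit
L=np.array([[-.004,.11],[-.2,.11],[-.2,-.11],[-.004,-.11]])
for perm in [L, L*[1,-1]]:
    A=perm-perm.mean(0);B=C[:,:2]-C[:,:2].mean(0)
    U,S,V=np.linalg.svd(B.T@A); R=U@V; t=C[:,:2].mean(0)-R@perm.mean(0)
    print('det',np.linalg.det(R),R,t,np.degrees(np.arctan2(R[1,0],R[0,0])),'res',(C[:,:2]-perm@R.T-t))
E
```

```text
[[ 0.6143  0.046   0.07  ]
 [ 0.6358 -0.1491  0.07  ]
 [ 0.4168 -0.1715  0.07  ]
 [ 0.3951  0.0239  0.07  ]]
len [np.float64(0.19627407834235797), np.float64(0.2201485750211714), np.float64(0.19665330750204588), np.float64(0.22032372289033567)] expect .196 .22
det -0.9999999999999997 [[-0.105   0.9945]
 [ 0.9945  0.105 ]] [0.5047 0.0388] 96.02821223527549 res [[-0.0003 -0.0003]
 [ 0.0006 -0.0005]
 [ 0.0004  0.0001]
 [-0.0007  0.0007]]
det 0.9999999999999997 [[-0.105  -0.9945]
 [ 0.9945 -0.105 ]] [0.5047 0.0388] 96.02821223527549 res [[-0.0003 -0.0003]
 [ 0.0006 -0.0005]
 [ 0.0004  0.0001]
 [-0.0007  0.0007]]
```

```bash
cat >> h.py <<'E'
SO=np.array([0.5047,0.0388]); SF=np.array([-0.105,0.9945]); SY=np.array([-0.9945,-0.105])
def tost(X): d=np.asarray(X)[:2]-SO; return np.array([d@SF,d@SY])*1000
E
python3 - <<'E'
from h import *
np.set_printoptions(suppress=True,precision=4)
c=dict(np.load('w1.npz'))
b=lambda u,v:(90+u/3.2,20+v/2.7)
s=lambda u,v:(380+u/2.7,v/2.7)
P=[onplane(c,s(*p),0.016) for p in [(237,150),(269,158),(117,547),(88,538)]]
for p in P: print(p)
far=(P[0]+P[1])/2; near=(P[2]+P[3])/2; d=far-near; print('stick len',np.linalg.norm(d),np.linalg.norm(P[0]-P[1]),'ctr',(far+near)/2,'ang',np.degrees(np.arctan2(d[1],d[0])))
# rods mid-lines of silhouettes (at axis height 78 / 72)
for n,z,L,Rr in [('brass',.078,(262,213),(541,180)),('al',.072,(300,324),(570,303)),('steel',.078,(290,439),(552,407))]:
    a,e=onplane(c,b(*L),z),onplane(c,b(*Rr),z); print(n,tost(a),tost(e),np.linalg.norm(a-e))
print('lip', tost(onplane(c,b(108,342),.078)))
sl=[onplane(c,(380+p[0]/2.7,p[1]/2.7),.018) for p in [(124,38),(285,62)]]; print('slab near edge',sl)
E
```

```text
[ 0.615  -0.3704  0.016 ]
[ 0.6116 -0.3859  0.016 ]
[ 0.4195 -0.3329  0.016 ]
[ 0.4244 -0.317   0.016 ]
stick len 0.19858513895682056 0.015935778878408895 ctr [ 0.5176 -0.3516  0.016 ] ang -15.537620702856465
brass [-58.391  -48.0777] [-158.7624  -51.4099] 0.10042393972664065
al [-59.7481  -0.9402] [-161.0673   -0.1346] 0.10131963579270374
steel [-47.7406  48.7876] [-148.9531   44.023 ] 0.1013218227540669
lip [ 9.8983 -0.5805]
slab near edge [array([ 0.6613, -0.3119,  0.018 ]), array([ 0.652 , -0.3864,  0.018 ])]
```

```bash
python3 -m handwheel '[{"claw":-1,"xyz":[-0.006,0.03,0.02],"spin":4},{"claw":-1,"xyz":[-0.012,0.06,0.05],"spin":8},{"claw":-1,"xyz":[-0.02,0.09,0.09],"spin":12},{"claw":-1,"xyz":[-0.026,0.12,0.13],"spin":16},{"claw":-1,"xyz":[-0.033,0.156,0.17],"spin":16},{"claw":-1,"xyz":[-0.033,0.156,0.2],"spin":16},{"claw":-1,"xyz":[-0.033,0.156,0.2],"spin":16},{"claw":-1,"xyz":[-0.033,0.156,0.2],"spin":16}]'; python3 -c "
from h import *
st(); c=cam('wrist'); save(c,'pics/w2.png'); np.savez('w2.npz',**c)
st()"
```

```text
time_s: 4.45
ee_pos: [0.4511, -0.3313, 0.1189]
tool_rot: [0.991, -0.135, -0.0, -0.001]
wrist_force: [-0.4, 0.6, -0.0]
width: 1.001
t 4.45 p [ 0.4511 -0.3313  0.1189] x [ 9.637e-01 -2.671e-01 -7.000e-04] y [-0.2671 -0.9637 -0.0018] z [-0.     0.002 -1.   ] F [-0.4   0.6  -0.02] w 1.001 q [ 0.31  0.83  0.42  1.88 -0.6   0.56 -0.71]
t 4.5 p [ 0.4517 -0.3317  0.1199] x [ 0.9638 -0.2667  0.0015] y [-2.667e-01 -9.638e-01 -8.000e-04] z [ 0.002  0.    -1.   ] F [0.75 0.6  0.62] w 1.002 q [ 0.31  0.82  0.42  1.88 -0.6   0.56 -0.71]
```

View pics/w2.png

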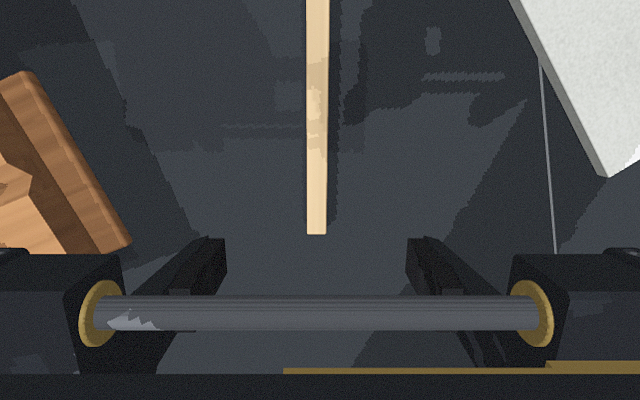

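The stick now runs straight up the image, with its near end at (306–327, 234), midway between the fingers.

```bash
python3 - <<'E'
from h import *
np.set_printoptions(suppress=True,precision=4)
c1=dict(np.load('w1.npz'));c2=dict(np.load('w2.npz'))
print('near end tri',tri(c1,(418,200.9),c2,(316.5,234.5)))
a=onplane(c2,(306.3,234.5),.016);e=onplane(c2,(327,234.5),.016);f=onplane(c2,(318,0),.016)
n=(a+e)/2; print(n,np.linalg.norm(a-e),f,np.degrees(np.arctan2(*(f-n)[[1,0]])))
T=np.array([.4514,-.3315]); x=np.array([.9637,-.267]); y=np.array([-.267,-.9637])
print('near end in tool',(n[:2]-T)@x,(n[:2]-T)@y)
E
```

```text
near end tri [ 0.4221 -0.3245  0.018 ]
[ 0.4208 -0.3245  0.016 ] 0.0169912234887715 [ 0.585  -0.3706  0.016 ] -15.695694745274713
near end in tool -0.03141286063727109 0.0014049842481931095
```

```bash
python3 -m handwheel '[{"claw":-1,"xyz":[0,0.001,0.04],"spin":0},{"claw":-1,"xyz":[0,0.001,0.08],"spin":0},{"claw":-1,"xyz":[0,0.001,0.105],"spin":0},{"claw":-1,"xyz":[0,0.001,0.116],"spin":0},{"claw":-1,"xyz":[0,0.001,0.116],"spin":0},{"claw":0.5,"xyz":[0,0.001,0.116],"spin":0},{"claw":1,"xyz":[0,0.001,0.116],"spin":0},{"claw":1,"xyz":[0,0.001,0.116],"spin":0},{"claw":1,"xyz":[0,0.001,0.116],"spin":0},{"claw":1,"xyz":[0,0.001,0.116],"spin":0},{"claw":1,"xyz":[0,0.001,0.116],"spin":0},{"claw":1,"xyz":[0,0.001,0.116],"spin":0}]' 40; python3 -c "
from h import *
st()"
```

```text
time_s: 5.7
ee_pos: [0.45, -0.3339, 0.0027]
tool_rot: [0.991, -0.136, -0.0, -0.0]
wrist_force: [-0.5, -0.4, 0.6]
width: 0.382
t 5.7 p [ 0.45   -0.3339  0.0027] x [ 9.631e-01 -2.693e-01 -1.000e-04] y [-2.693e-01 -9.631e-01 -1.000e-04] z [-0.  0. -1.] F [-0.47 -0.36  0.55] w 0.382 q [ 0.41  1.    0.25  1.9  -0.7   0.32 -0.62]
```

```bash
python3 -m handwheel '[{"claw":1,"xyz":[0,0,0],"spin":0},{"claw":1,"xyz":[0,0,0],"spin":0},{"claw":1,"xyz":[0,0,0],"spin":0},{"claw":1,"xyz":[0,0,0],"spin":0},{"claw":1,"xyz":[0,0,0],"spin":0},{"claw":1,"xyz":[0,0,0],"spin":0}]' 40
```

```text
time_s: 6.3
ee_pos: [0.45, -0.3339, 0.0027]
tool_rot: [0.991, -0.136, -0.0, -0.0]
wrist_force: [-0.7, -0.4, -0.3]
width: 0.174
```

```bash
python3 -m handwheel '[{"claw":1,"xyz":[0,0,-0.02],"spin":0},{"claw":1,"xyz":[0,0,-0.06],"spin":0},{"claw":1,"xyz":[0.005,-0.004,-0.1],"spin":-8},{"claw":1,"xyz":[0.013,-0.01,-0.13],"spin":-16},{"claw":1,"xyz":[0.02,-0.015,-0.157],"spin":-24},{"claw":1,"xyz":[0.03,-0.022,-0.157],"spin":-32},{"claw":1,"xyz":[0.04,-0.03,-0.157],"spin":-40},{"claw":1,"xyz":[0.05,-0.037,-0.157],"spin":-48},{"claw":1,"xyz":[0.06,-0.045,-0.157],"spin":-56},{"claw":1,"xyz":[0.07,-0.052,-0.157],"spin":-64},{"claw":1,"xyz":[0.078,-0.058,-0.157],"spin":-72},{"claw":1,"xyz":[0.078,-0.058,-0.157],"spin":-80}]'; python3 -c "
from h import *
st()"
```

```text
time_s: 7.5
ee_pos: [0.5423, -0.2978, 0.1595]
tool_rot: [0.844, 0.536, 0.001, 0.0]
wrist_force: [0.6, 0.2, -0.3]
width: 0.175
t 7.5 p [ 0.5423 -0.2978  0.1595] x [0.4253 0.9051 0.0011] y [ 9.051e-01 -4.253e-01  7.000e-04] z [ 0.001  0.001 -1.   ] F [ 0.57  0.18 -0.31] w 0.175 q [ 0.36  0.78  0.12  1.67 -0.13  0.7   0.11]
```

```bash
python3 -m handwheel '[{"claw":1,"xyz":[0,0,0],"spin":-8},{"claw":1,"xyz":[0,0,0],"spin":-16},{"claw":1,"xyz":[0,0,0],"spin":-24},{"claw":1,"xyz":[0,0,0],"spin":-31.3},{"claw":1,"xyz":[0,0,0],"spin":-31.3},{"claw":1,"xyz":[0,0,0],"spin":-31.3}]'; python3 -c "
from h import *
st(); c=cam('wrist'); save(c,'pics/w3.png'); np.savez('w3.npz',**c)
st(); c=cam('scene'); np.savez('s3.npz',**c); save(c,'pics/s3.png'); c=cam('top'); np.savez('t3.npz',**c); save(c,'pics/t3.png')"
```

```text
time_s: 8.1
ee_pos: [0.5405, -0.2992, 0.1596]
tool_rot: [0.672, 0.74, 0.0, -0.0]
wrist_force: [-0.5, 0.4, 0.4]
width: 0.176
t 8.1 p [ 0.5405 -0.2992  0.1596] x [-9.560e-02  9.954e-01  3.000e-04] y [ 9.954e-01  9.560e-02 -2.000e-04] z [-0.  0. -1.] F [-0.5   0.39  0.39] w 0.176 q [ 0.45  0.77 -0.04  1.67  0.04  0.7   0.49]
t 8.15 p [ 0.5406 -0.2991  0.1596] x [-9.620e-02  9.954e-01  1.000e-04] y [ 9.954e-01  9.620e-02 -2.000e-04] z [-0.  0. -1.] F [ 0.25 -0.4  -0.85] w 0.175 q [ 0.45  0.77 -0.04  1.67  0.04  0.7   0.49]
```

View pics/w3.png

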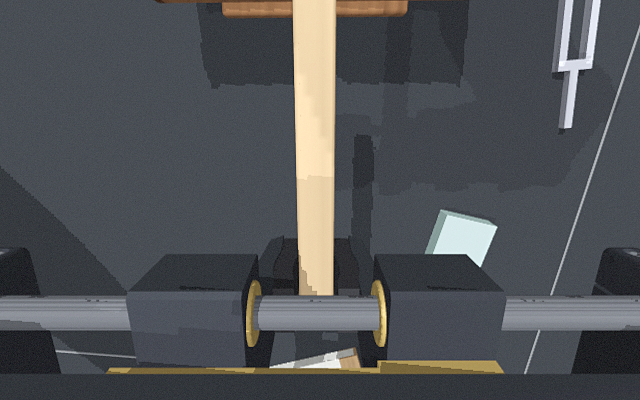

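View pics/s3.png

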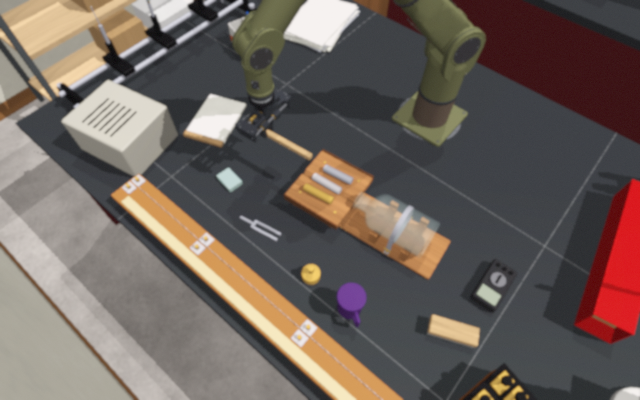

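The wrist view shows the stick centred (cols 297–335 at row 180, 293–335 at row 0), pointing at the board. In the scene view the stick tip is at about (311,157), just behind the board, and the other things are untouched.

```bash
python3 - <<'E'
from h import *
np.set_printoptions(suppress=True,precision=4)
c=dict(np.load('w3.npz')); g=c['px'].astype(int)
for r in [2,60,120,170,230]:
    row=g[r]; m=(row[:,0]-row[:,2])>40
    cols=np.flatnonzero(m[280:345])+280
    p=[onplane(c,(u,r),.1596+.0133) for u in (cols[0]-.5,cols[-1]+.5)]
    mid=(p[0]+p[1])/2; print(r,cols[0],cols[-1],tost(mid),np.linalg.norm(p[0]-p[1]))
p=np.array([.5405,-.2991]);print('tcp',tost(p))
i=cv2.imread('pics/t3.png'); cv2.imwrite('pics/t3b.png',cv2.resize(i[180:280,210:410],None,fx=4,fy=4,interpolation=cv2.INTER_CUBIC))
i=cv2.imread('pics/s3.png'); cv2.imwrite('pics/s3b.png',cv2.resize(i[90:250,220:420],None,fx=4,fy=3.7,interpolation=cv2.INTER_CUBIC))
E
```

```text
2 280 344 [-234.3684   -0.1844] 0.023602939956814412
60 294 335 [-253.9205   -0.9088] 0.015939410286818077
120 295 334 [-276.0863   -0.7007] 0.015923825925411614
170 296 334 [-296.2885   -0.7185] 0.016186308959972324
230 298 333 [-322.922    -0.6983] 0.01574510388435567
tcp [-339.8005   -0.1236]
```

View pics/t3b.png

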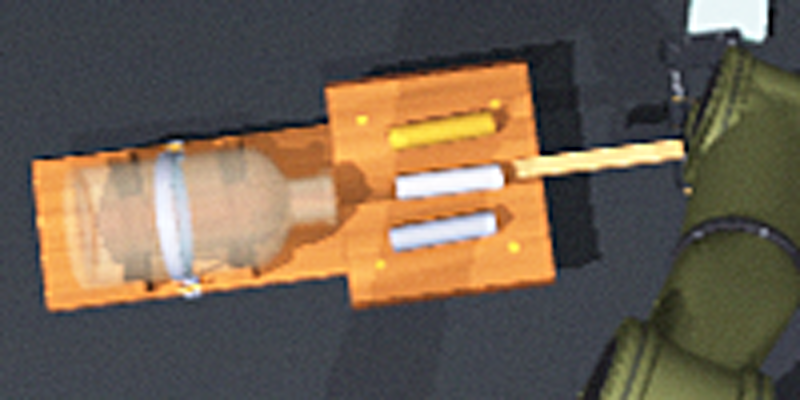

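View pics/s3b.png

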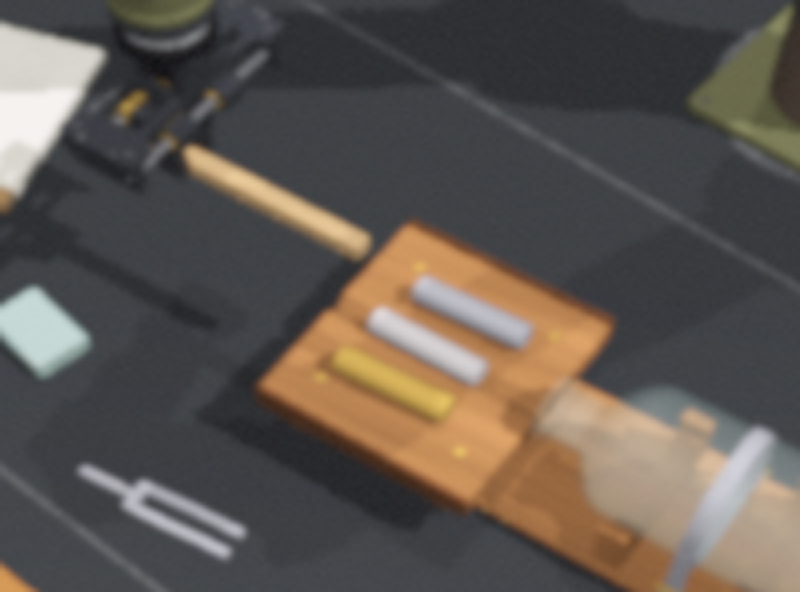

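```bash
python3 -m handwheel '[{"claw":1,"xyz":[-0.005,-0.001,0.03],"spin":0},{"claw":1,"xyz":[-0.005,-0.001,0.06],"spin":0},{"claw":1,"xyz":[-0.005,-0.001,0.08],"spin":0},{"claw":1,"xyz":[-0.005,-0.001,0.088],"spin":0},{"claw":1,"xyz":[-0.005,-0.001,0.088],"spin":0},{"claw":1,"xyz":[-0.005,-0.001,0.088],"spin":0}]'; python3 -c "
from h import *
s,R=st(); print(tost(s['ee_pos'])); c=cam('wrist'); save(c,'pics/w4.png'); np.savez('w4.npz',**c)
c=cam('scene'); save(c,'pics/s4.png'); 
i=cv2.imread('pics/s4.png'); cv2.imwrite('pics/s4b.png',cv2.resize(i[90:250,220:420],None,fx=4,fy=3.7,interpolation=cv2.INTER_CUBIC))
"
```

```text
time_s: 8.85
ee_pos: [0.541, -0.3044, 0.0725]
tool_rot: [0.671, 0.741, 0.0, 0.001]
wrist_force: [-0.3, -0.0, -0.7]
width: 0.172
t 8.85 p [ 0.541  -0.3044  0.0725] x [-9.880e-02  9.951e-01 -8.000e-04] y [0.9951 0.0988 0.0012] z [ 0.001 -0.001 -1.   ] F [-0.31 -0.02 -0.72] w 0.172 q [ 0.46  0.9  -0.03  1.7   0.05  0.54  0.49]
[-3.45125474e+02 -2.95714418e-02]
```

View pics/w4.png

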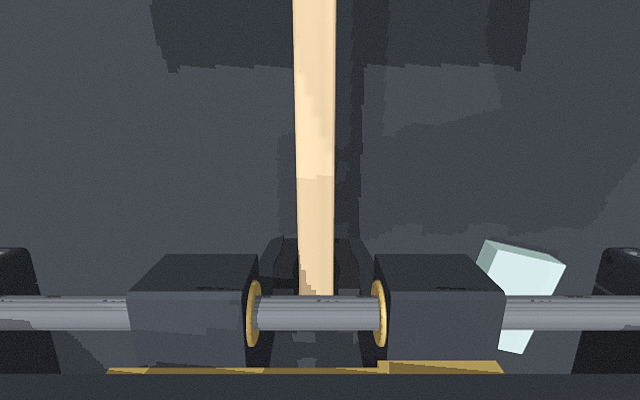

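View pics/s4b.png

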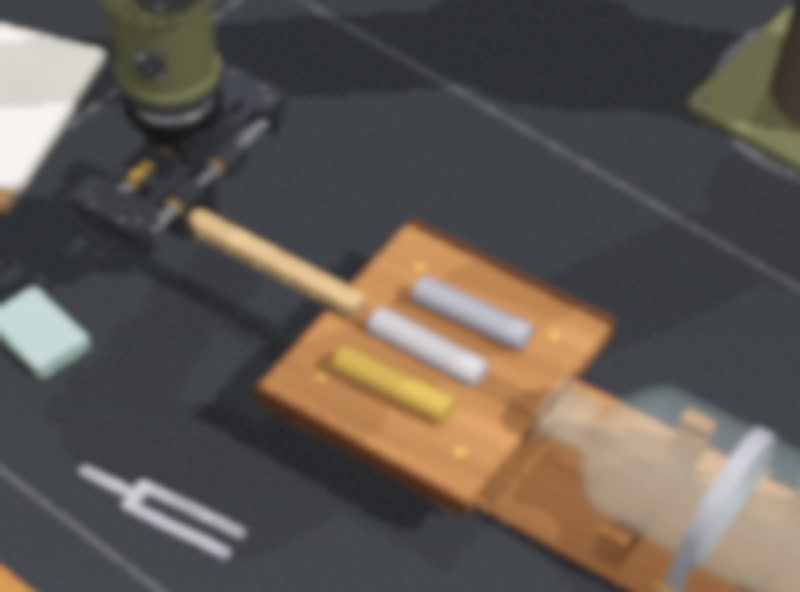

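The stick is in line with the aluminium rod, its tip just behind the rod's end. Pushing partway, then checking alignment.

```bash
python3 -m handwheel '[{"claw":1,"xyz":[0.006,0,0],"spin":0},{"claw":1,"xyz":[0.012,0,0],"spin":0},{"claw":1,"xyz":[0.019,0,0],"spin":0},{"claw":1,"xyz":[0.027,0,0],"spin":0},{"claw":1,"xyz":[0.036,0,0],"spin":0},{"claw":1,"xyz":[0.046,-0.0002,0],"spin":0},{"claw":1,"xyz":[0.056,-0.0004,0],"spin":0},{"claw":1,"xyz":[0.066,-0.0005,0],"spin":0},{"claw":1,"xyz":[0.075,-0.0006,0],"spin":0},{"claw":1,"xyz":[0.075,-0.0006,0],"spin":0}]'; python3 -c "
from h import *
s,R=st(); print(tost(s['ee_pos'])); c=cam('wrist'); save(c,'pics/w5.png'); np.savez('w5.npz',**c); st()
c=cam('scene'); save(c,'pics/s5.png'); 
i=cv2.imread('pics/s5.png'); cv2.imwrite('pics/s5b.png',cv2.resize(i[90:250,220:420],None,fx=4,fy=3.7,interpolation=cv2.INTER_CUBIC))
"
```

```text
time_s: 9.95
ee_pos: [0.5321, -0.2271, 0.0716]
tool_rot: [0.67, 0.742, 0.0, -0.001]
wrist_force: [-0.0, 0.4, -0.2]
width: 0.178
t 9.95 p [ 0.5321 -0.2271  0.0716] x [-0.1016  0.9948  0.0019] y [ 9.948e-01  1.016e-01 -8.000e-04] z [-0.001  0.002 -1.   ] F [-0.02  0.4  -0.24] w 0.178 q [ 0.33  0.87 -0.02  1.83  0.03  0.44  0.4 ]
[-267.29437573    0.65851994]
t 10.0 p [ 0.5321 -0.2282  0.0716] x [-0.1007  0.9949  0.0011] y [ 9.949e-01  1.007e-01 -6.000e-04] z [-0.001  0.001 -1.   ] F [-0.33  0.3  -0.76] w 0.176 q [ 0.34  0.87 -0.02  1.83  0.03  0.44  0.4 ]
```

View pics/w5.png

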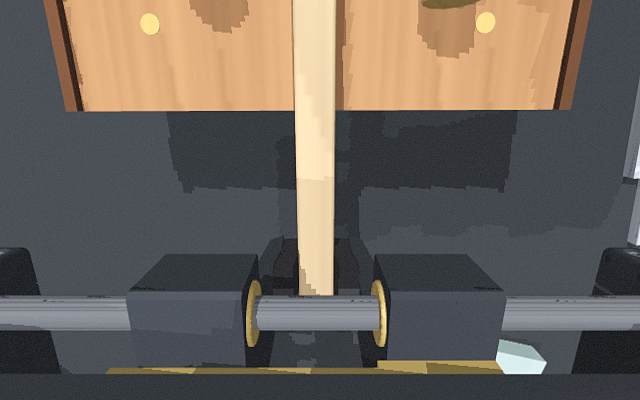

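View pics/s5b.png

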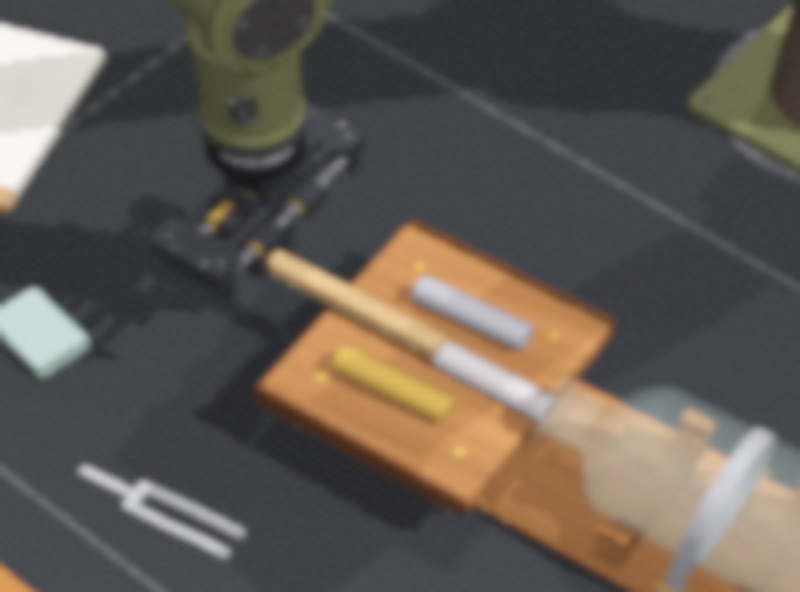

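Aluminium is moving straight toward the mouth. The wrist view shows the board's back corners at (66,111) and (573,110) and the stick centred near col 315.

```bash
python3 - <<'E'
from h import *
np.set_printoptions(suppress=True,precision=4)
c=dict(np.load('w5.npz')); g=c['px'].astype(int)
# tool frame measurement: override pose with nominal
T=np.array([[0.0010177524997887265,-0.961587270594097,-0.2744975140347192,0.0697360717191097],[0.9999994806862228,0.0009641148130258029,0.00033031789004691535,-0.0006926407975064164],[-5.29823588991488e-05,-0.2744977076662371,0.961587752458842,-0.1469897414795481],[0,0,0,1]])
def ont(uv,zt):
    d=T[:3,:3]@np.linalg.inv(c['K'])@np.array([uv[0],uv[1],1.]); o=T[:3,3]; return o+d*(zt-o[2])/d[2]
tz=.0716
A=ont((65.5,112),tz-.070);B=ont((573,110.5),tz-.070); print('corners tool',A,B,np.linalg.norm(A-B))
A2=ont((47,0),tz-.07);B2=ont((592,0),tz-.07); print(A2,B2)
for r in [30,100,170,230]:
    p0=ont((0,r),-.0133)
    row=g[r]; 
    d=np.abs(np.diff(row.sum(1)))
    print(r,[(u,int(d[u])) for u in range(285,345) if d[u]>60])
for r,a,e in [(30,293.5,335),(100,294.5,334.5),(170,296,334.5),(230,298,333.5)]:
    print(r,(ont((a,r),-.0133)+ont((e,r),-.0133))/2,np.linalg.norm(ont((a,r),-.0133)-ont((e,r),-.0133)))
print('feed dir from back edge (deg from tool x):',np.degrees(np.arctan2(-(B-A)[0],(B-A)[1])))
E
python3 -c "
import cv2
i=cv2.imread('pics/w5.png'); cv2.imwrite('pics/w5b.png',cv2.resize(i[0:130,30:130],None,fx=4,fy=4,interpolation=cv2.INTER_CUBIC)); cv2.imwrite('pics/w5c.png',cv2.resize(i[0:130,520:620],None,fx=4,fy=4,interpolation=cv2.INTER_CUBIC))"
```

```text
corners tool [ 0.0666 -0.1107  0.0016] [0.0675 0.1123 0.0016] 0.222945581698217
[ 0.1103 -0.109   0.0016] [0.1105 0.1106 0.0016]
30 [(291, 122), (292, 153), (293, 71), (334, 169), (335, 131)]
100 [(292, 142), (294, 261), (334, 186), (343, 139)]
170 [(295, 505), (333, 279), (334, 221)]
230 [(296, 154), (297, 245), (332, 165), (333, 214)]
30 [ 0.0964 -0.0012 -0.0133] 0.015388250770328212
100 [ 0.0716 -0.0012 -0.0133] 0.015667010672036796
170 [ 0.0437 -0.0008 -0.0133] 0.015979030673572574
230 [ 0.0171 -0.0006 -0.0133] 0.015527864252710587
feed dir from back edge (deg from tool x): -0.22194241214747149
```

View pics/w5b.png

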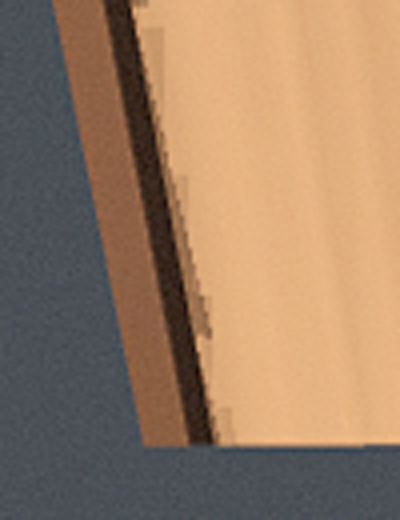

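View pics/w5c.png

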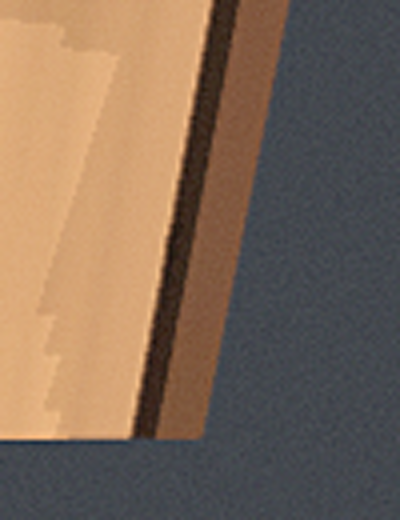

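```bash
python3 -m handwheel '[{"claw":1,"xyz":[0.005,0.0005,0],"spin":0},{"claw":1,"xyz":[0.012,0.001,0],"spin":0},{"claw":1,"xyz":[0.02,0.0015,0],"spin":0},{"claw":1,"xyz":[0.03,0.0015,0],"spin":0},{"claw":1,"xyz":[0.04,0.0015,0],"spin":0},{"claw":1,"xyz":[0.05,0.0015,0],"spin":0},{"claw":1,"xyz":[0.06,0.0015,0],"spin":0},{"claw":1,"xyz":[0.07,0.0015,0],"spin":0},{"claw":1,"xyz":[0.08,0.0015,0],"spin":0},{"claw":1,"xyz":[0.09,0.0015,0],"spin":0},{"claw":1,"xyz":[0.095,0.0015,0],"spin":0},{"claw":1,"xyz":[0.095,0.0015,0],"spin":0}]'; python3 -c "
from h import *
s,R=st(); print(tost(s['ee_pos'])); c=cam('wrist'); save(c,'pics/w6.png'); np.savez('w6.npz',**c)
c=cam('scene'); save(c,'pics/s6.png'); 
i=cv2.imread('pics/s6.png'); cv2.imwrite('pics/s6b.png',cv2.resize(i[110:290,270:460],None,fx=4,fy=3.3,interpolation=cv2.INTER_CUBIC))
"
```

```text
time_s: 11.25
ee_pos: [0.5244, -0.1336, 0.0717]
tool_rot: [0.671, 0.742, 0.0, -0.0]
wrist_force: [-1.0, 0.0, -0.9]
width: 0.173
t 11.25 p [ 0.5244 -0.1336  0.0717] x [-1.006e-01  9.949e-01  8.000e-04] y [ 9.949e-01  1.006e-01 -1.000e-04] z [-0.     0.001 -1.   ] F [-1.04  0.04 -0.85] w 0.173 q [ 0.16  0.84  0.01  1.95 -0.02  0.35  0.28]
[-173.47313804   -1.49824664]
```

View pics/w6.png

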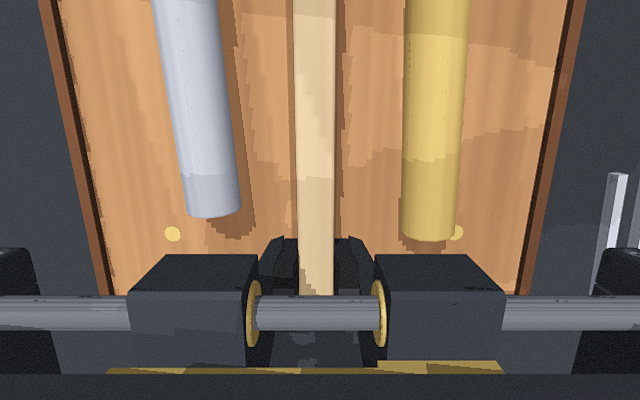

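View pics/s6b.png

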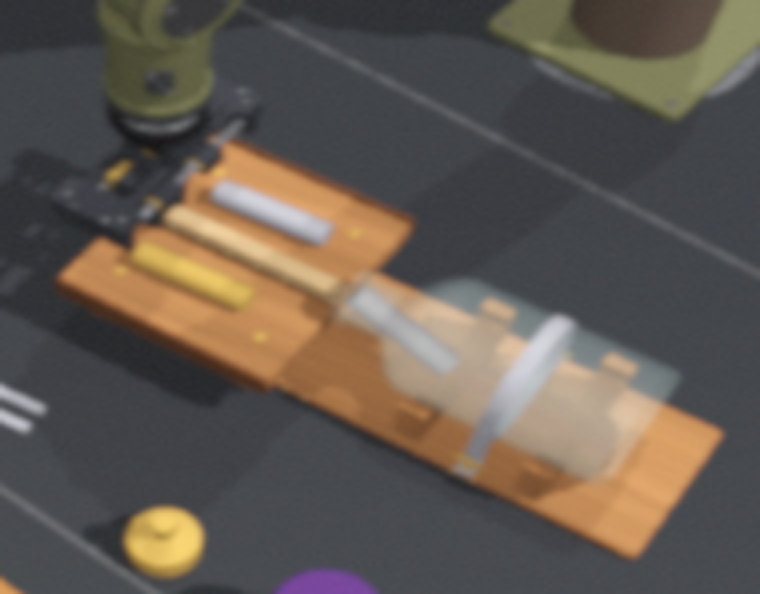

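```bash
python3 -m handwheel '[{"claw":1,"xyz":[0.006,0,0],"spin":0},{"claw":1,"xyz":[0.014,0,0],"spin":0},{"claw":1,"xyz":[0.022,0,0],"spin":0},{"claw":1,"xyz":[0.03,0,0],"spin":0},{"claw":1,"xyz":[0.038,0,0],"spin":0},{"claw":1,"xyz":[0.046,0,0],"spin":0},{"claw":1,"xyz":[0.054,0,0],"spin":0},{"claw":1,"xyz":[0.06,0,0],"spin":0},{"claw":1,"xyz":[0.064,0,0],"spin":0},{"claw":1,"xyz":[0.064,0,0],"spin":0}]'; python3 -c "
from h import *
s,R=st(); print(tost(s['ee_pos'])); c=cam('wrist'); save(c,'pics/w7.png'); np.savez('w7.npz',**c)
c=cam('scene'); save(c,'pics/s7.png'); 
i=cv2.imread('pics/s7.png'); cv2.imwrite('pics/s7b.png',cv2.resize(i[110:290,270:460],None,fx=4,fy=3.3,interpolation=cv2.INTER_CUBIC))
"
```

```text
time_s: 12.35
ee_pos: [0.518, -0.0704, 0.0717]
tool_rot: [0.671, 0.742, 0.0, -0.0]
wrist_force: [0.3, -0.2, 0.1]
width: 0.176
t 12.35 p [ 0.518  -0.0704  0.0717] x [-1.00e-01  9.95e-01  4.00e-04] y [ 9.95e-01  1.00e-01 -1.00e-04] z [-0.  0. -1.] F [ 0.32 -0.23  0.13] w 0.176 q [ 0.03  0.83  0.02  2.   -0.05  0.31  0.2 ]
[-109.9933955    -1.74661658]
```

View pics/w7.png

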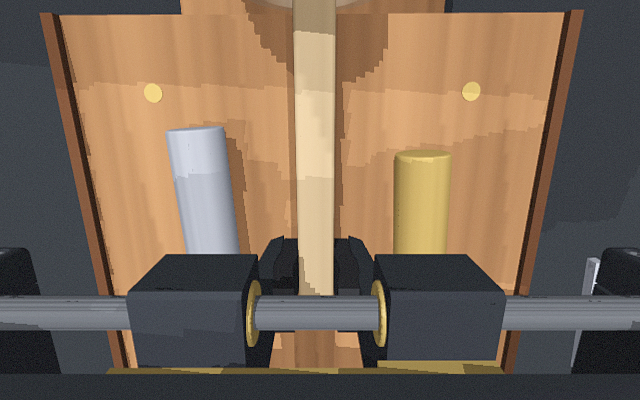

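View pics/s7b.png

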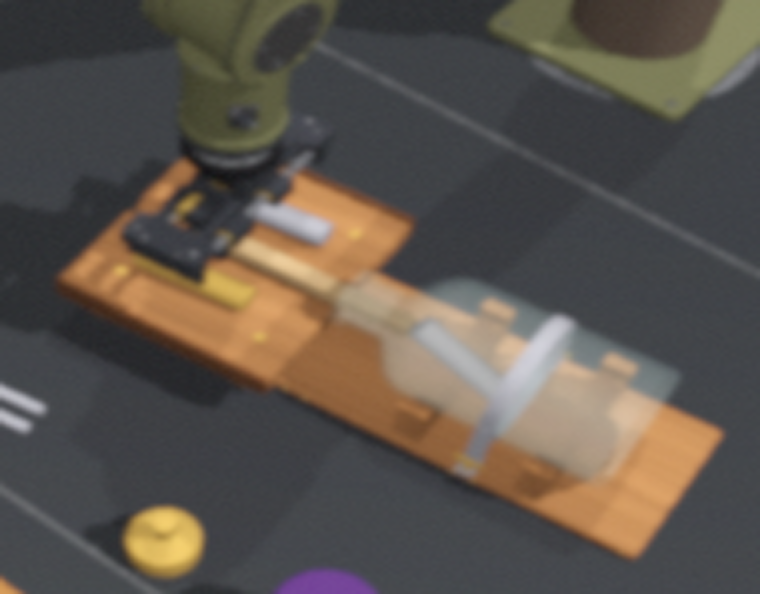

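```bash
python3 -m handwheel '[{"claw":1,"xyz":[0.004,0,0],"spin":0},{"claw":1,"xyz":[0.008,0,0],"spin":0},{"claw":1,"xyz":[0.012,0,0],"spin":0},{"claw":1,"xyz":[0.012,0,0],"spin":0},{"claw":1,"xyz":[0.012,0,0],"spin":0}]'; python3 -c "
from h import *
s,R=st(); print(tost(s['ee_pos']))
c=cam('scene'); save(c,'pics/s8.png'); 
i=cv2.imread('pics/s8.png'); cv2.imwrite('pics/s8b.png',cv2.resize(i[110:290,270:460],None,fx=4,fy=3.3,interpolation=cv2.INTER_CUBIC))
"
```

```text
time_s: 12.95
ee_pos: [0.5168, -0.0591, 0.0717]
tool_rot: [0.671, 0.741, 0.0, -0.0]
wrist_force: [0.1, -0.0, 0.0]
width: 0.184
t 12.95 p [ 0.5168 -0.0591  0.0717] x [-9.940e-02  9.951e-01  1.000e-04] y [0.9951 0.0994 0.    ] z [ 0.  0. -1.] F [ 0.1  -0.03  0.  ] w 0.184 q [ 0.01  0.83  0.02  2.01 -0.06  0.3   0.19]
[-98.6337225   -1.78474086]
```

View pics/s8b.png

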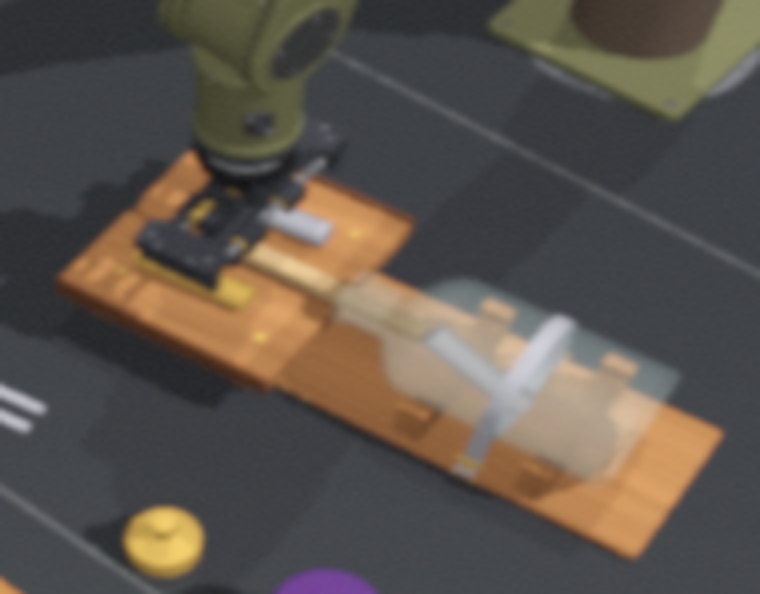

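```bash
python3 - <<'E'
from h import *
c=cam('scene')
def W(x,y,z): p=SO+SF*x/1000+SY*y/1000; return np.array([p[0],p[1],z/1000])
for n,(x,y,z) in dict(tip=(70,0,77),rear_low=(72,0,34),front_low=(172,0,34),rear_hi=(70,0,60),front_t=(160,0,36),neckend=(38,0,78)).items():
    u=proj(c,W(x,y,z)); print(n,((u-[270,110])*[4,3.3]).round())
E
```

```text
tip [424. 331.]
rear_low [420. 355.]
front_low [533. 408.]
rear_hi [422. 340.]
front_t [520. 400.]
neckend [388. 313.]
```

```bash
python3 -m handwheel '[{"claw":1,"xyz":[0.004,0,0],"spin":0},{"claw":1,"xyz":[0.009,0,0],"spin":0},{"claw":1,"xyz":[0.014,0,0],"spin":0},{"claw":1,"xyz":[0.014,0,0],"spin":0},{"claw":1,"xyz":[0.005,0,0],"spin":0},{"claw":1,"xyz":[-0.005,0,0],"spin":0},{"claw":1,"xyz":[-0.02,0,0],"spin":0},{"claw":1,"xyz":[-0.035,0,0],"spin":0},{"claw":1,"xyz":[-0.035,0,0],"spin":0}]'; python3 -c "
from h import *
s,R=st(); print(tost(s['ee_pos']))
c=cam('scene'); save(c,'pics/s9.png'); 
i=cv2.imread('pics/s9.png'); cv2.imwrite('pics/s9b.png',cv2.resize(i[110:290,270:460],None,fx=4,fy=3.3,interpolation=cv2.INTER_CUBIC))
c=cam('top'); save(c,'pics/t9.png'); 
i=cv2.imread('pics/t9.png'); cv2.imwrite('pics/t9b.png',cv2.resize(i[180:280,210:360],None,fx=5,fy=5,interpolation=cv2.INTER_CUBIC))
"
```

```text
time_s: 13.95
ee_pos: [0.5203, -0.0984, 0.0718]
tool_rot: [0.673, 0.739, -0.001, 0.001]
wrist_force: [0.1, -0.6, -0.0]
width: 0.177
t 13.95 p [ 0.5203 -0.0984  0.0718] x [-0.0935  0.9956 -0.0027] y [9.956e-01 9.350e-02 4.000e-04] z [ 0.001 -0.003 -1.   ] F [ 0.06 -0.58 -0.04] w 0.177 q [ 0.09  0.84  0.02  1.98 -0.04  0.32  0.23]
[-138.05173079   -1.12474566]
```

View pics/s9b.png

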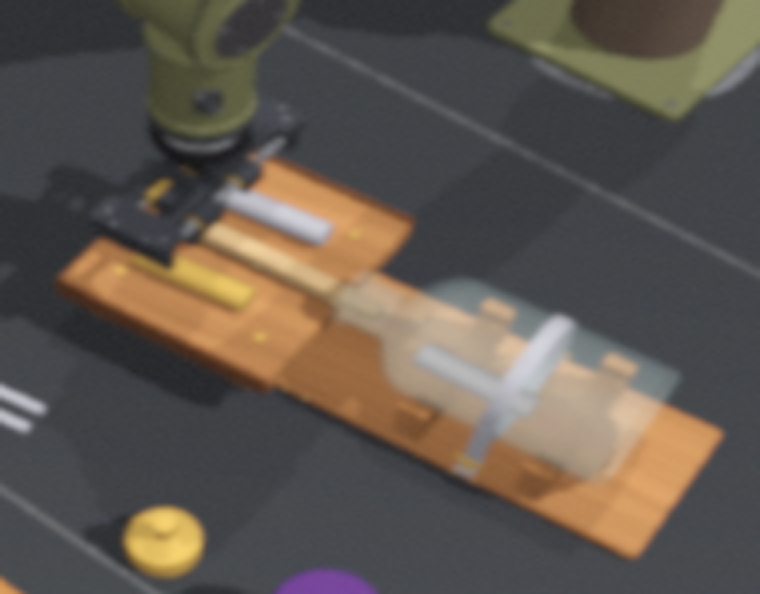

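View pics/t9b.png

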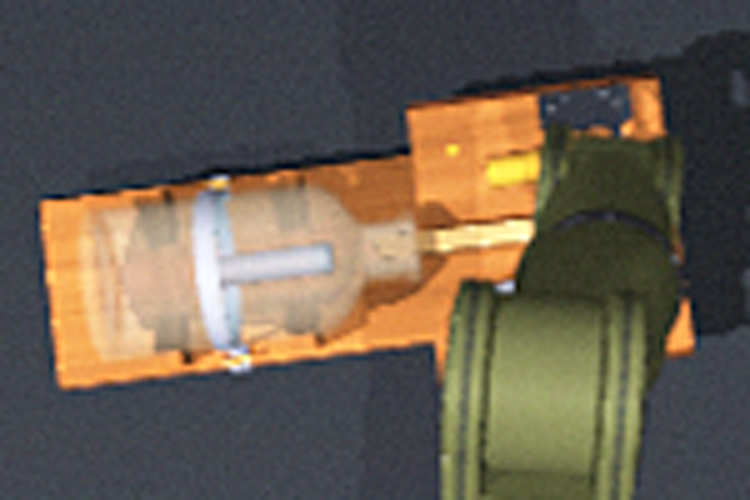

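Aluminium is now lying flat in the body: the scene crop shows it at (420,355)–(530,405), matching the predicted floor position. Next: withdraw, lift over the steel rod, and set the stick down on its outer side.

```bash
python3 -m handwheel '[{"claw":1,"xyz":[-0.015,0,0],"spin":0},{"claw":1,"xyz":[-0.035,0,0],"spin":0},{"claw":1,"xyz":[-0.055,0,0],"spin":0},{"claw":1,"xyz":[-0.067,0,0],"spin":0},{"claw":1,"xyz":[-0.067,0,-0.015],"spin":0},{"claw":1,"xyz":[-0.067,0,-0.036],"spin":0},{"claw":1,"xyz":[-0.067,-0.015,-0.036],"spin":0},{"claw":1,"xyz":[-0.067,-0.04,-0.036],"spin":0},{"claw":1,"xyz":[-0.067,-0.065,-0.036],"spin":0},{"claw":1,"xyz":[-0.067,-0.076,-0.036],"spin":0},{"claw":1,"xyz":[-0.067,-0.076,-0.036],"spin":0}]'; python3 -c "
from h import *
s,R=st(); print(tost(s['ee_pos']))
c=cam('wrist'); save(c,'pics/w10.png'); np.savez('w10.npz',**c)
"
```

```text
time_s: 15.15
ee_pos: [0.4499, -0.1685, 0.1077]
tool_rot: [0.672, 0.741, -0.0, -0.001]
wrist_force: [0.2, 0.3, 0.8]
width: 0.173
t 15.15 p [ 0.4499 -0.1685  0.1077] x [-9.800e-02  9.952e-01  5.000e-04] y [ 0.9952  0.098  -0.0016] z [-0.002  0.    -1.   ] F [0.21 0.25 0.77] w 0.173 q [ 0.27  0.74 -0.01  2.11  0.01  0.3   0.35]
[-200.44264425   76.22016218]
```

View pics/w10.png

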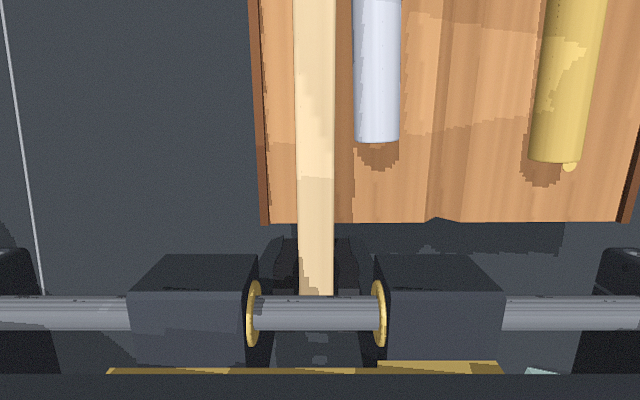

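```bash
cat >> h.py <<'E'
T_TC=np.array([[0.0010177524997887265,-0.961587270594097,-0.2744975140347192,0.0697360717191097],[0.9999994806862228,0.0009641148130258029,0.00033031789004691535,-0.0006926407975064164],[-5.29823588991488e-05,-0.2744977076662371,0.961587752458842,-0.1469897414795481],[0,0,0,1]])
def ont(c,uv,ztool):
    "pixel -> tool coords (mm) on plane tool z = ztool (m)"
    d=T_TC[:3,:3]@np.linalg.inv(c['K'])@np.array([uv[0],uv[1],1.]); o=T_TC[:3,3]; return ((o+d*(ztool-o[2])/d[2])*1000).round(1)
E
python3 - <<'E'
from h import *
c=dict(np.load('w10.npz')); tz=.1077
g=cv2.resize(c['px'][190:240,240:640][:,:,::-1],None,fx=2,fy=4); cv2.imwrite('pics/w10b.png',g)
print('corners',ont(c,(260,224.5),tz-.07),ont(c,(622,221.5),tz-.07))
print('groove edges',ont(c,(424,221),tz-.066),ont(c,(461,221),tz-.066))
print('rod rear edges at z78',ont(c,(357,138),tz-.078),ont(c,(400,138),tz-.078), 'top row0',ont(c,(357,0),tz-.078),ont(c,(401,0),tz-.078))
print('stick',ont(c,(295,100),-.0133),ont(c,(335,100),-.0133))
E
```

```text
corners [  0.5 -34.1  37.7] [  2.7 183.1  37.7]
groove edges [ 1.4 65.7 41.7] [ 1.4 88.4 41.7]
rod rear edges at z78 [52.8 21.4 29.7] [52.8 44.4 29.7] top row0 [118.1  19.1  29.7] [118.1  40.1  29.7]
stick [ 71.6  -8.8 -13.3] [ 71.6   6.9 -13.3]
```

View pics/w10b.png

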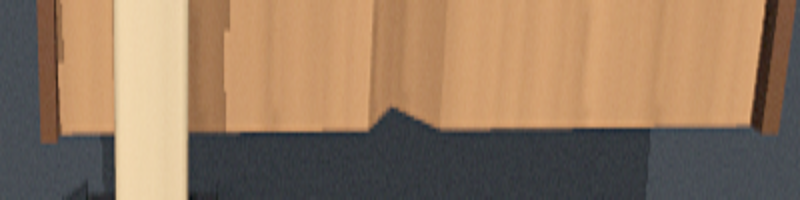

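```bash
python3 -m handwheel '[{"claw":1,"xyz":[-0.008,0,0.01],"spin":0},{"claw":1,"xyz":[-0.008,0,0.025],"spin":0},{"claw":1,"xyz":[-0.008,0,0.0355],"spin":0},{"claw":1,"xyz":[-0.008,0,0.0355],"spin":0},{"claw":1,"xyz":[-0.008,0.004,0.0355],"spin":0},{"claw":1,"xyz":[-0.008,0.008,0.0355],"spin":0},{"claw":1,"xyz":[-0.008,0.012,0.0355],"spin":0},{"claw":1,"xyz":[-0.008,0.016,0.0355],"spin":0},{"claw":1,"xyz":[-0.008,0.02,0.0355],"spin":0},{"claw":1,"xyz":[-0.008,0.024,0.0355],"spin":0},{"claw":1,"xyz":[-0.008,0.028,0.0355],"spin":0},{"claw":1,"xyz":[-0.008,0.03,0.0355],"spin":0}]'; python3 -c "
from h import *
s,R=st(); print(tost(s['ee_pos']))
c=cam('wrist'); save(c,'pics/w11.png'); np.savez('w11.npz',**c)
c=cam('scene'); save(c,'pics/s11.png'); 
i=cv2.imread('pics/s11.png'); cv2.imwrite('pics/s11b.png',cv2.resize(i[110:290,270:460],None,fx=4,fy=3.3,interpolation=cv2.INTER_CUBIC))
"
```

```text
time_s: 16.4
ee_pos: [0.4827, -0.1732, 0.0722]
tool_rot: [0.671, 0.741, 0.0, 0.0]
wrist_force: [0.1, -0.1, -0.9]
width: 0.177
t 16.4 p [ 0.4827 -0.1732  0.0722] x [-9.910e-02  9.951e-01 -1.000e-04] y [9.951e-01 9.910e-02 8.000e-04] z [ 0.001 -0.    -1.   ] F [ 0.12 -0.09 -0.91] w 0.177 q [ 0.26  0.82 -0.    2.03  0.01  0.28  0.34]
[-208.5301071   44.1816867]
```

View pics/w11.png

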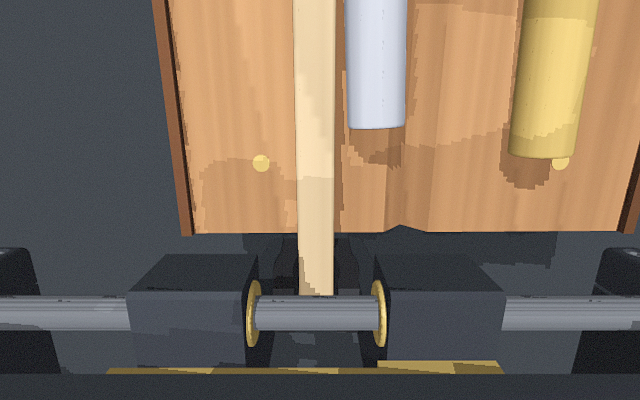

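View pics/s11b.png

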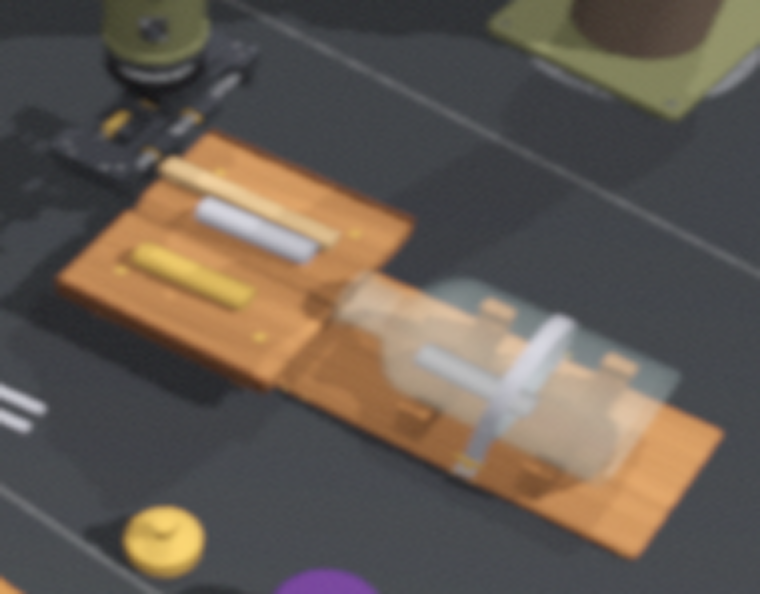

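The steel rod has aligned with the stick and rolled toward the groove. Its rear end in the wrist view is at (375,125). Continuing slowly.

```bash
python3 -m handwheel '[{"claw":1,"xyz":[0,0.003,0],"spin":0},{"claw":1,"xyz":[0,0.006,0],"spin":0},{"claw":1,"xyz":[0,0.009,0],"spin":0},{"claw":1,"xyz":[0,0.012,0],"spin":0},{"claw":1,"xyz":[0,0.015,0],"spin":0},{"claw":1,"xyz":[0,0.018,0],"spin":0},{"claw":1,"xyz":[0,0.021,0],"spin":0},{"claw":1,"xyz":[0,0.024,0],"spin":0},{"claw":1,"xyz":[0,0.024,0],"spin":0},{"claw":1,"xyz":[0,0.024,0],"spin":0}]'; python3 -c "
from h import *
s,R=st(); print(tost(s['ee_pos']))
c=cam('wrist'); save(c,'pics/w12.png'); np.savez('w12.npz',**c)
c=cam('scene'); save(c,'pics/s12.png'); 
i=cv2.imread('pics/s12.png'); cv2.imwrite('pics/s12b.png',cv2.resize(i[110:290,270:460],None,fx=4,fy=3.3,interpolation=cv2.INTER_CUBIC))
"
```

```text
time_s: 17.5
ee_pos: [0.5058, -0.1709, 0.0721]
tool_rot: [0.671, 0.741, -0.0, -0.0]
wrist_force: [-1.0, 0.0, -0.6]
width: 0.175
t 17.5 p [ 0.5058 -0.1709  0.0721] x [-9.900e-02  9.951e-01  1.000e-04] y [ 9.951e-01  9.900e-02 -2.000e-04] z [-0.  0. -1.] F [-0.99  0.04 -0.55] w 0.175 q [ 0.24  0.84 -0.    1.97  0.01  0.33  0.33]
[-208.63087983   20.96938833]
```

View pics/w12.png

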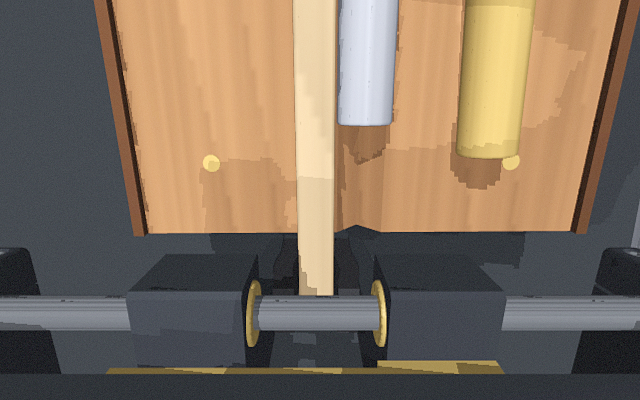

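View pics/s12b.png

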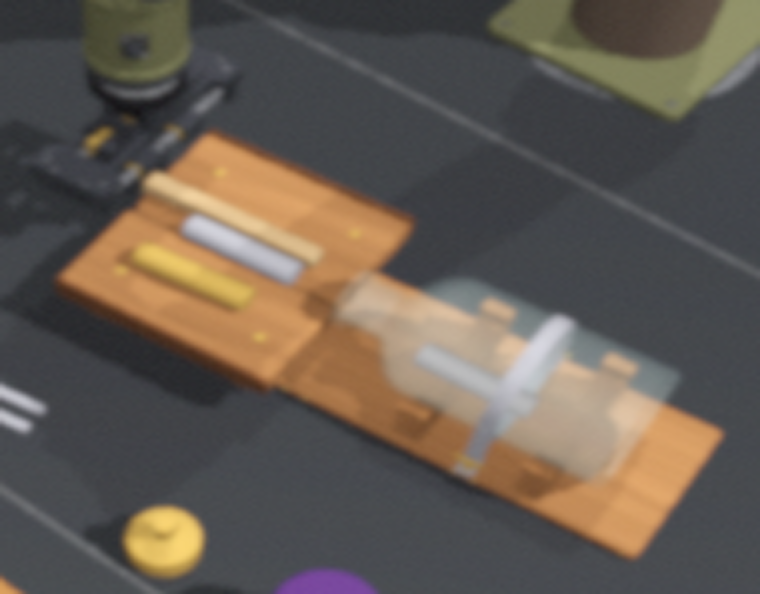

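```bash
python3 - <<'E'
from h import *
c=dict(np.load('w12.npz')); tz=.0721
for z in (.072,.078):
  print('rod',z,ont(c,(338.5,112),tz-z),ont(c,(391.5,112),tz-z),ont(c,(341,5),tz-z),ont(c,(398.5,5),tz-z))
print('groove',ont(c,(339.5,233),tz-.066),ont(c,(381.5,233),tz-.066))
print('corners',ont(c,(133.5,236),tz-.07),ont(c,(587,234.5),tz-.07))
print('stick',ont(c,(294,100),-.0133),ont(c,(335,100),-.0133))
cv2.imwrite('pics/w12b.png',cv2.resize(c['px'][90:250,260:440][:,:,::-1],None,fx=4,fy=3.7))
E
```

```text
rod 0.072 [66.8  9.2  0.1] [66.8 32.3  0.1] [1.082e+02 9.400e+00 1.000e-01] [1.082e+02 3.240e+01 1.000e-01]
rod 0.078 [66.9  8.8 -5.9] [66.9 31.  -5.9] [106.6   9.   -5.9] [106.7  31.1  -5.9]
groove [ 7.9 11.3  6.1] [ 7.9 32.4  6.1]
corners [  7.8 -90.    2.1] [  8.8 132.3   2.1]
stick [ 71.6  -9.2 -13.3] [ 71.6   6.9 -13.3]
```

View pics/w12b.png

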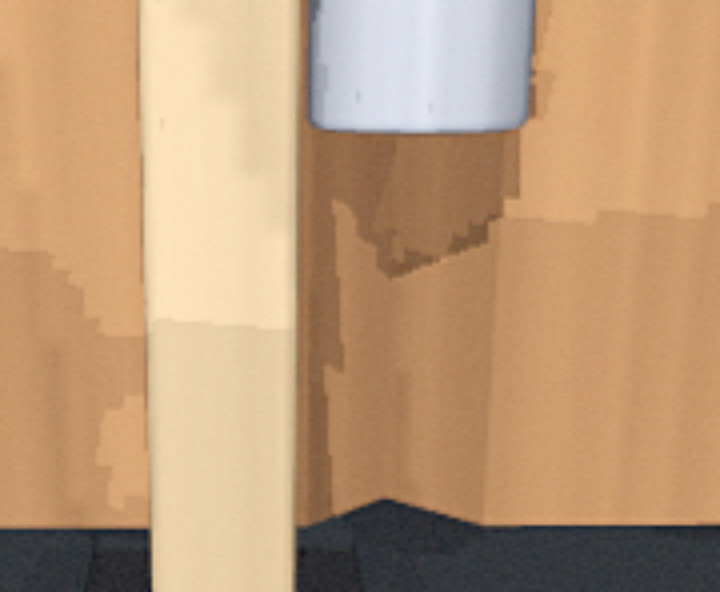

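The steel rod is in the groove: its rear end is centred over the V (crop (420,130) vs apex (388,500) in perspective), and the apparent width fits axis height 72 mm. I'll back the stick off and bring it in line behind the rod.

```bash
python3 -m handwheel '[{"claw":1,"xyz":[0,-0.004,0],"spin":0},{"claw":1,"xyz":[-0.02,-0.004,0],"spin":0},{"claw":1,"xyz":[-0.055,-0.004,0],"spin":0},{"claw":1,"xyz":[-0.09,-0.004,0],"spin":0},{"claw":1,"xyz":[-0.115,-0.004,0],"spin":0},{"claw":1,"xyz":[-0.125,-0.004,0],"spin":0},{"claw":1,"xyz":[-0.125,0.005,0],"spin":0},{"claw":1,"xyz":[-0.125,0.018,0],"spin":0},{"claw":1,"xyz":[-0.125,0.023,0],"spin":0},{"claw":1,"xyz":[-0.125,0.023,0],"spin":0},{"claw":1,"xyz":[-0.125,0.023,0],"spin":0}]'; python3 -c "
from h import *
s,R=st(); print(tost(s['ee_pos']))
c=cam('scene'); save(c,'pics/s13.png'); 
i=cv2.imread('pics/s13.png'); cv2.imwrite('pics/s13b.png',cv2.resize(i[90:250,220:420],None,fx=4,fy=3.7,interpolation=cv2.INTER_CUBIC))
"
```

```text
time_s: 18.7
ee_pos: [0.5408, -0.2918, 0.072]
tool_rot: [0.671, 0.742, -0.0, -0.001]
wrist_force: [-0.0, 0.3, -0.5]
width: 0.176
t 18.7 p [ 0.5408 -0.2918  0.072 ] x [-1.005e-01  9.949e-01  9.000e-04] y [ 9.949e-01  1.005e-01 -9.000e-04] z [-0.001  0.001 -1.   ] F [-0.05  0.25 -0.45] w 0.176 q [ 0.44  0.9  -0.03  1.72  0.05  0.53  0.47]
[-332.523063     -1.19737916]
```

View pics/s13b.png

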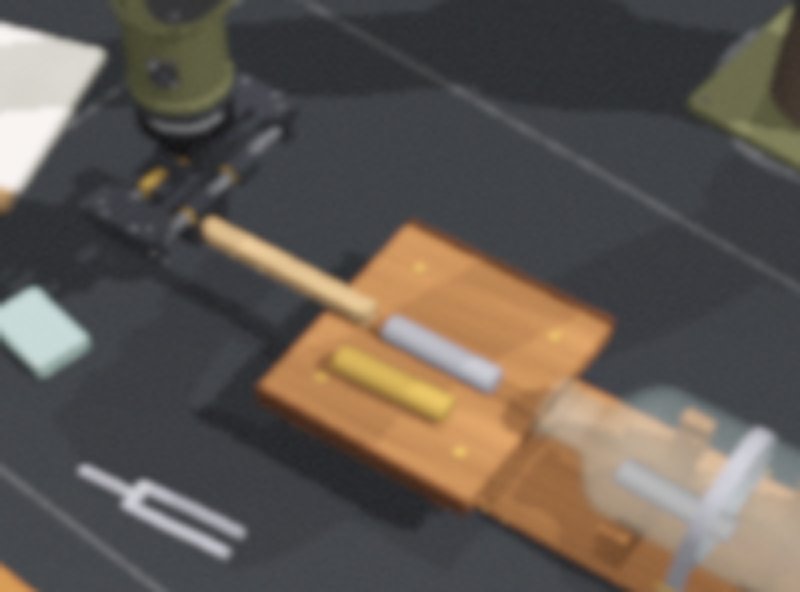

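```bash
python3 -m handwheel '[{"claw":1,"xyz":[0.008,0,0],"spin":0},{"claw":1,"xyz":[0.014,0,0],"spin":0},{"claw":1,"xyz":[0.02,0,0],"spin":0},{"claw":1,"xyz":[0.028,0,0],"spin":0},{"claw":1,"xyz":[0.038,-0.0002,0],"spin":0},{"claw":1,"xyz":[0.048,-0.0003,0],"spin":0},{"claw":1,"xyz":[0.058,-0.0004,0],"spin":0},{"claw":1,"xyz":[0.068,-0.0005,0],"spin":0},{"claw":1,"xyz":[0.078,-0.0005,0],"spin":0},{"claw":1,"xyz":[0.088,-0.0006,0],"spin":0},{"claw":1,"xyz":[0.098,-0.0007,0],"spin":0},{"claw":1,"xyz":[0.105,-0.0007,0],"spin":0}]'; python3 -c "
from h import *
s,R=st(); print(tost(s['ee_pos']))
c=cam('wrist'); save(c,'pics/w14.png'); np.savez('w14.npz',**c)
c=cam('scene'); save(c,'pics/s14.png'); 
i=cv2.imread('pics/s14.png'); cv2.imwrite('pics/s14b.png',cv2.resize(i[110:290,270:460],None,fx=4,fy=3.3,interpolation=cv2.INTER_CUBIC))
"
```

```text
time_s: 19.95
ee_pos: [0.5299, -0.1873, 0.0722]
tool_rot: [0.671, 0.742, 0.0, -0.0]
wrist_force: [0.2, -2.3, 0.6]
width: 0.18
t 19.95 p [ 0.5299 -0.1873  0.0722] x [-9.98e-02  9.95e-01  5.00e-04] y [ 9.95e-01  9.98e-02 -1.00e-04] z [-0.     0.001 -1.   ] F [ 0.2  -2.31  0.6 ] w 0.18 q [ 0.26  0.86 -0.01  1.88  0.02  0.4   0.34]
[-227.47795262   -1.35313835]
```

View pics/w14.png

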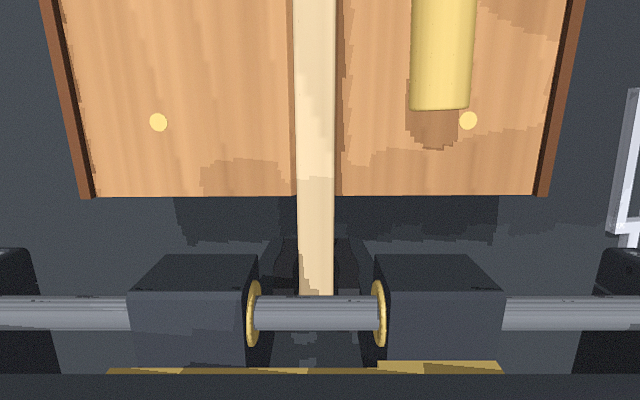

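View pics/s14b.png

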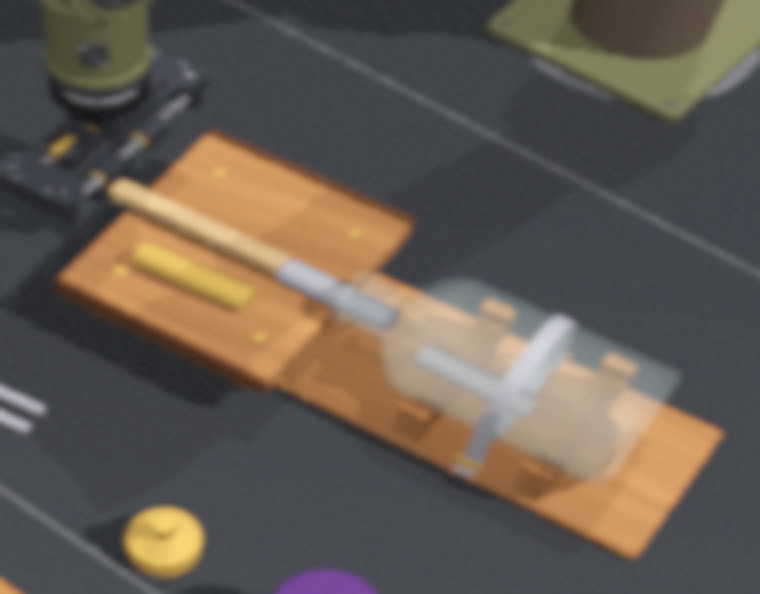

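```bash
python3 -m handwheel '[{"claw":1,"xyz":[0.01,0,0],"spin":0},{"claw":1,"xyz":[0.02,0,0],"spin":0},{"claw":1,"xyz":[0.03,0,0],"spin":0},{"claw":1,"xyz":[0.04,-0.0002,0],"spin":0},{"claw":1,"xyz":[0.05,-0.0003,0],"spin":0},{"claw":1,"xyz":[0.06,-0.0004,0],"spin":0},{"claw":1,"xyz":[0.07,-0.0004,0],"spin":0},{"claw":1,"xyz":[0.08,-0.0005,0],"spin":0},{"claw":1,"xyz":[0.09,-0.0005,0],"spin":0},{"claw":1,"xyz":[0.1,-0.0006,0],"spin":0},{"claw":1,"xyz":[0.108,-0.0006,0],"spin":0},{"claw":1,"xyz":[0.115,-0.0006,0],"spin":0}]'; python3 -c "
from h import *
s,R=st(); print(tost(s['ee_pos']))
c=cam('scene'); save(c,'pics/s15.png'); 
i=cv2.imread('pics/s15.png'); cv2.imwrite('pics/s15b.png',cv2.resize(i[110:290,270:460],None,fx=4,fy=3.3,interpolation=cv2.INTER_CUBIC))
"
```

```text
time_s: 21.25
ee_pos: [0.5179, -0.0732, 0.0722]
tool_rot: [0.671, 0.742, 0.0, -0.0]
wrist_force: [0.5, -1.2, 0.8]
width: 0.177
t 21.25 p [ 0.5179 -0.0732  0.0722] x [-9.97e-02  9.95e-01  3.00e-04] y [ 9.95e-01  9.97e-02 -1.00e-04] z [-0.  0. -1.] F [ 0.54 -1.22  0.8 ] w 0.177 q [ 0.04  0.83  0.02  2.   -0.05  0.31  0.2 ]
[-112.78154883   -1.36023091]
```

View pics/s15b.png

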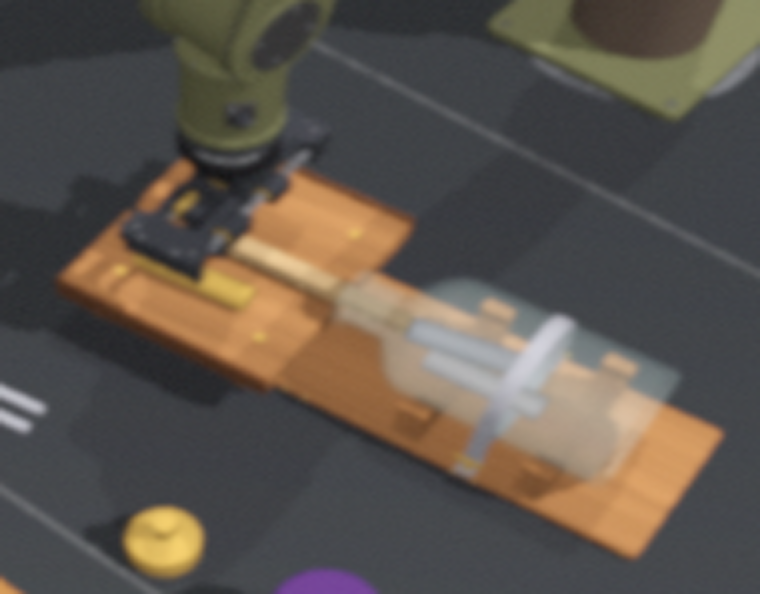

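```bash
python3 -m handwheel '[{"claw":1,"xyz":[0.006,0,0],"spin":0},{"claw":1,"xyz":[0.012,0,0],"spin":0},{"claw":1,"xyz":[0.018,0,0],"spin":0},{"claw":1,"xyz":[0.024,0,0],"spin":0},{"claw":1,"xyz":[0.029,0,0],"spin":0},{"claw":1,"xyz":[0.029,0,0],"spin":0},{"claw":1,"xyz":[0.015,0,0],"spin":0},{"claw":1,"xyz":[-0.01,0,0],"spin":0},{"claw":1,"xyz":[-0.025,0,0],"spin":0},{"claw":1,"xyz":[-0.025,0,0],"spin":0}]'; python3 -c "
from h import *
s,R=st(); print(tost(s['ee_pos']))
c=cam('scene'); save(c,'pics/s16.png'); 
i=cv2.imread('pics/s16.png'); cv2.imwrite('pics/s16b.png',cv2.resize(i[110:290,270:460],None,fx=4,fy=3.3,interpolation=cv2.INTER_CUBIC))
c=cam('top'); save(c,'pics/t16.png'); 
i=cv2.imread('pics/t16.png'); cv2.imwrite('pics/t16b.png',cv2.resize(i[180:280,210:360],None,fx=5,fy=5,interpolation=cv2.INTER_CUBIC))
"
```

```text
time_s: 22.3
ee_pos: [0.5205, -0.1039, 0.0723]
tool_rot: [0.673, 0.739, -0.001, 0.001]
wrist_force: [0.9, -0.4, 0.3]
width: 0.176
t 22.3 p [ 0.5205 -0.1039  0.0723] x [-0.0929  0.9957 -0.0031] y [9.957e-01 9.290e-02 4.000e-04] z [ 0.001 -0.003 -1.   ] F [ 0.86 -0.37  0.27] w 0.176 q [ 0.1   0.84  0.02  1.98 -0.03  0.32  0.23]
[-143.59126572   -0.69374228]
```

View pics/s16b.png

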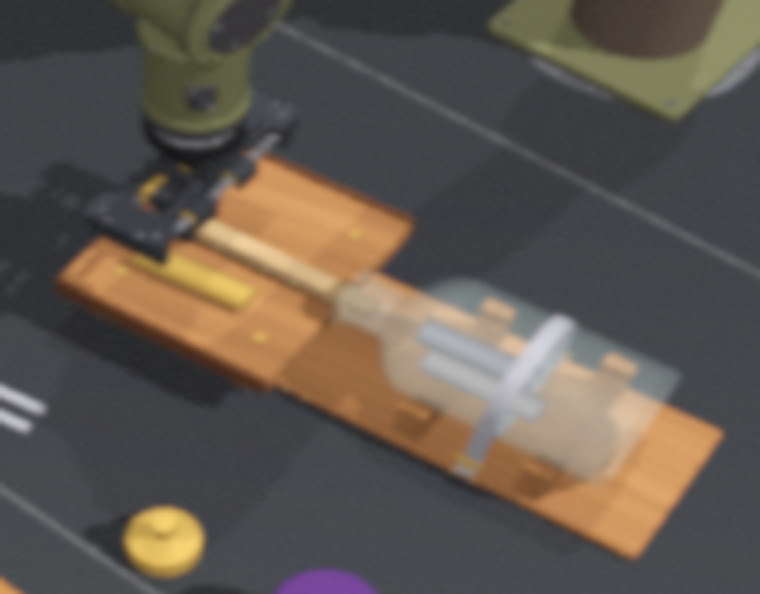

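View pics/t16b.png

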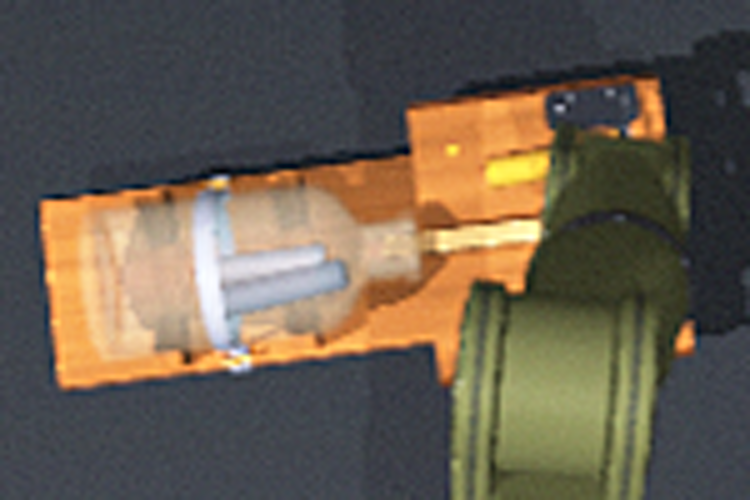

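```bash
python3 - <<'E'
import cv2
i=cv2.imread('pics/s16.png'); cv2.imwrite('pics/s16c.png',cv2.resize(i[185:245,350:425],None,fx=9,fy=9,interpolation=cv2.INTER_CUBIC))
i=cv2.imread('pics/t16.png'); cv2.imwrite('pics/t16c.png',cv2.resize(i[215:250,235:300],None,fx=11,fy=11,interpolation=cv2.INTER_CUBIC))
E
```

```text
(no output)
```

View pics/s16c.png

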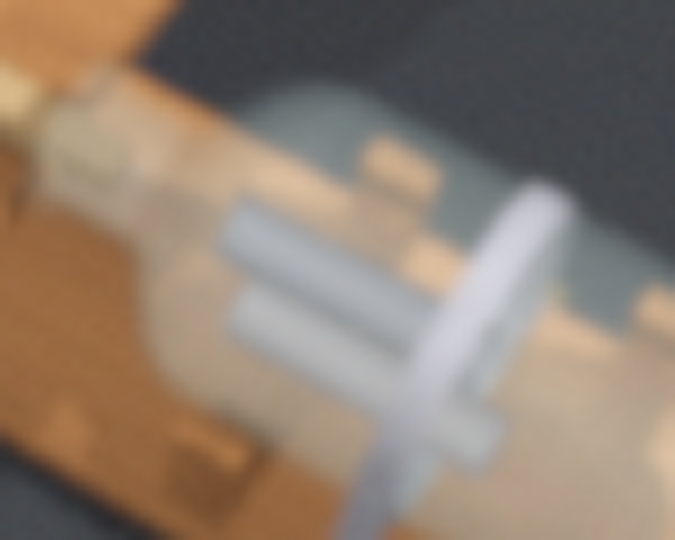

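View pics/t16c.png

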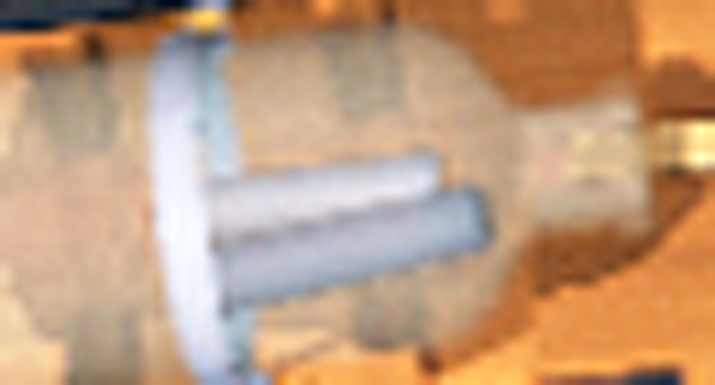

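```bash
python3 - <<'E'
from h import *
# reuse calibration from images (static cams)
cs=cam('scene'); ct=cam('top')
for n,a,b in [('steel rear',(377,210.8),(278.5,234.5)),('alu rear',(377.2,219.8),(274.1,231.2)),('stick tip',(350+8/9,185+95/9),(0,0))]:
    if b!=(0,0):
        X=tri(cs,a,ct,b); print(n,tost(X).round(1),(X[2]*1000).round(1), (proj(cs,X)-a).round(1),(proj(ct,X)-b).round(1))
def W(x,y,z): p=SO+SF*x/1000+SY*y/1000; return np.array([p[0],p[1],z/1000])
print(proj(cs,W(0,0,78)),proj(ct,W(0,0,78)), proj(cs,W(75,0,34)),proj(ct,W(75,0,34)),'mouth/body start')
E
```

```text
steel rear [63.  16.3] 44.5 [-1.5 -0.2] [-0.9  0.5]
alu rear [78.4 -0.1] 26.1 [-0.8 -0.1] [-0.5  0.3]
[356.45126441 198.88965135] [292.58508189 228.60444378] [375.76122279 217.90841726] [274.27562935 231.35954576] mouth/body start
```

Steel has dropped beside the aluminium: its rear end triangulates to stand x≈63 mm, z≈44 mm, so 25 mm past the neck's end and below the neck floor. Next is the brass rod, so I'm measuring its offset from the stick in the earlier wrist view.

```bash
python3 - <<'E'
from h import *
c=dict(np.load('w14.npz')); tz=.0722
print('brass',ont(c,(409.5,98),tz-.078),ont(c,(469.5,98),tz-.078),ont(c,(413,2),tz-.078),ont(c,(476,2),tz-.078))
print('corners',ont(c,(81,198),tz-.07),ont(c,(549,196),tz-.07))
E
python3 -m handwheel '[{"claw":1,"xyz":[-0.015,0,0],"spin":0},{"claw":1,"xyz":[-0.035,0,0],"spin":0},{"claw":1,"xyz":[-0.055,0,0],"spin":0},{"claw":1,"xyz":[-0.069,0,0],"spin":0},{"claw":1,"xyz":[-0.069,0,-0.015],"spin":0},{"claw":1,"xyz":[-0.069,0,-0.036],"spin":0},{"claw":1,"xyz":[-0.069,0.015,-0.036],"spin":0},{"claw":1,"xyz":[-0.069,0.04,-0.036],"spin":0},{"claw":1,"xyz":[-0.069,0.065,-0.036],"spin":0},{"claw":1,"xyz":[-0.069,0.078,-0.036],"spin":0},{"claw":1,"xyz":[-0.069,0.078,-0.036],"spin":0}]'; python3 -c "
from h import *
s,R=st(); print(tost(s['ee_pos']))
c=cam('wrist'); save(c,'pics/w17.png'); np.savez('w17.npz',**c)
"
```

```text
brass [72.5 38.1 -5.8] [72.5 62.8 -5.8] [107.7  36.6  -5.8] [107.7  60.7  -5.8]
corners [  27.1 -112.     2.2] [ 28.3 109.9   2.2]
time_s: 23.6
ee_pos: [0.6069, -0.1594, 0.1081]
tool_rot: [0.671, 0.742, 0.001, 0.001]
wrist_force: [-0.8, 0.2, -1.1]
width: 0.176
t 23.6 p [ 0.6069 -0.1594  0.1081] x [-1.007e-01  9.949e-01  2.000e-04] y [0.9949 0.1007 0.0024] z [ 0.002  0.    -1.   ] F [-0.81  0.18 -1.1 ] w 0.176 q [ 0.18  0.86  0.    1.67 -0.01  0.61  0.29]
[-207.86814084  -80.82598719]
```

View pics/w17.png

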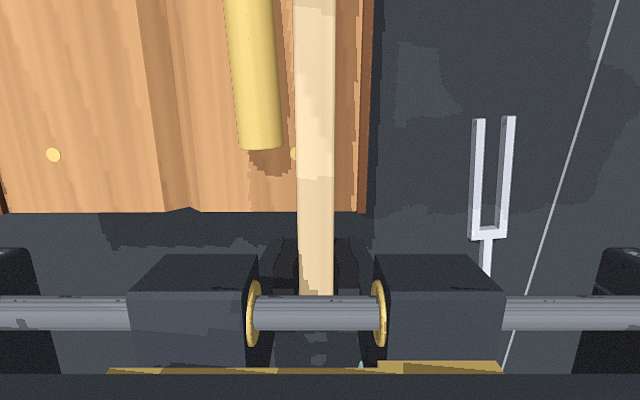

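```bash
python3 - <<'E'
from h import *
c=dict(np.load('w17.npz')); tz=.1081
print('strip outer',ont(c,(369,212.5),tz-.07),'inner?',ont(c,(359,212.5),tz-.07))
print('brass rear',ont(c,(240,145),tz-.078),ont(c,(283,145),tz-.078),'row0',ont(c,(222,0),tz-.078),ont(c,(269,0),tz-.078))
print('groove edges',ont(c,(163,212),tz-.066),ont(c,(202,212),tz-.066),'apex',ont(c,(188,207),tz-.055))
E
```

```text
strip outer [ 8.1 31.2 38.1] inner? [ 8.1 25.2 38.1]
brass rear [ 48.9 -41.4  30.1] [ 49.  -18.3  30.1] row0 [118.1 -45.7  30.1] [118.1 -23.2  30.1]
groove edges [  6.9 -93.6  42.1] [  7.  -69.8  42.1] apex [  6.7 -82.5  53.1]
```

```bash
python3 -m handwheel '[{"claw":1,"xyz":[-0.004,-0.003,0.01],"spin":0},{"claw":1,"xyz":[-0.004,-0.003,0.025],"spin":0},{"claw":1,"xyz":[-0.004,-0.003,0.036],"spin":0},{"claw":1,"xyz":[-0.004,-0.003,0.036],"spin":0},{"claw":1,"xyz":[-0.004,-0.006,0.036],"spin":0},{"claw":1,"xyz":[-0.004,-0.01,0.036],"spin":0},{"claw":1,"xyz":[-0.004,-0.014,0.036],"spin":0},{"claw":1,"xyz":[-0.004,-0.018,0.036],"spin":0},{"claw":1,"xyz":[-0.004,-0.022,0.036],"spin":0},{"claw":1,"xyz":[-0.004,-0.026,0.036],"spin":0},{"claw":1,"xyz":[-0.004,-0.029,0.036],"spin":0},{"claw":1,"xyz":[-0.004,-0.032,0.036],"spin":0}]'; python3 -c "
from h import *
s,R=st(); print(tost(s['ee_pos']))
c=cam('wrist'); save(c,'pics/w18.png'); np.savez('w18.npz',**c)
"
```

```text
time_s: 24.85
ee_pos: [0.5733, -0.1672, 0.0723]
tool_rot: [0.671, 0.741, 0.0, 0.0]
wrist_force: [-0.7, -1.1, -0.2]
width: 0.178
t 24.85 p [ 0.5733 -0.1672  0.0723] x [-0.0989  0.9951  0.    ] y [9.951e-01 9.890e-02 2.000e-04] z [ 0.  0. -1.] F [-0.69 -1.13 -0.21] w 0.178 q [ 0.21  0.88 -0.    1.78  0.    0.48  0.3 ]
[-212.1010578   -46.58615878]
```

View pics/w18.png

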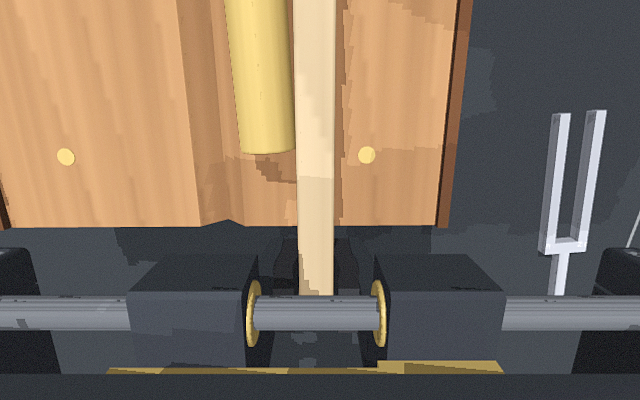

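Brass is moving toward the groove, with its rear end at (268,150) and contact at the rear. Continuing slowly.

```bash
python3 -m handwheel '[{"claw":1,"xyz":[0,-0.003,0],"spin":0},{"claw":1,"xyz":[0,-0.006,0],"spin":0},{"claw":1,"xyz":[0,-0.009,0],"spin":0},{"claw":1,"xyz":[0,-0.012,0],"spin":0},{"claw":1,"xyz":[0,-0.015,0],"spin":0},{"claw":1,"xyz":[0,-0.018,0],"spin":0},{"claw":1,"xyz":[0,-0.021,0],"spin":0},{"claw":1,"xyz":[0,-0.024,0],"spin":0},{"claw":1,"xyz":[0,-0.025,0],"spin":0},{"claw":1,"xyz":[0,-0.025,0],"spin":0},{"claw":1,"xyz":[0,-0.025,0],"spin":0}]'; python3 -c "
from h import *
s,R=st(); print(tost(s['ee_pos']))
c=cam('wrist'); save(c,'pics/w19.png'); np.savez('w19.npz',**c)
c=cam('scene'); save(c,'pics/s19.png'); 
i=cv2.imread('pics/s19.png'); cv2.imwrite('pics/s19b.png',cv2.resize(i[110:290,270:460],None,fx=4,fy=3.3,interpolation=cv2.INTER_CUBIC))
"
```

```text
time_s: 26.0
ee_pos: [0.5488, -0.1696, 0.0722]
tool_rot: [0.671, 0.741, 0.0, 0.0]
wrist_force: [-0.1, 1.5, -0.5]
width: 0.179
t 26.0 p [ 0.5488 -0.1696  0.0722] x [-9.900e-02  9.951e-01  1.000e-04] y [9.951e-01 9.900e-02 3.000e-04] z [ 0.  0. -1.] F [-0.06  1.45 -0.55] w 0.179 q [ 0.22  0.87 -0.    1.85  0.01  0.43  0.31]
[-211.91467671  -21.95610473]
```

View pics/w19.png

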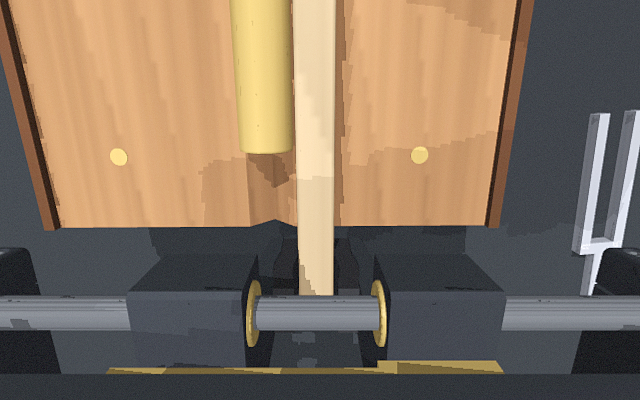

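View pics/s19b.png

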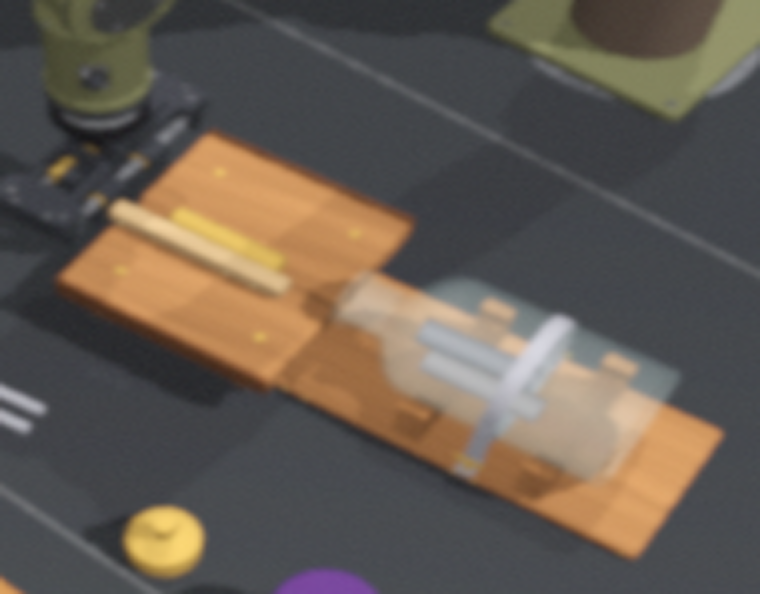

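```bash
python3 - <<'E'
from h import *
c=dict(np.load('w19.npz')); tz=.0722
for z in (.072,.078): print('rod',z,ont(c,(239,140),tz-z),ont(c,(293.5,140),tz-z),ont(c,(231.5,5),tz-z),ont(c,(294,5),tz-z))
print('groove',ont(c,(251,227),tz-.066),ont(c,(297,226.5),tz-.066),'apex',ont(c,(275,220),tz-.055))
print('corners',ont(c,(44,230.5),tz-.07),ont(c,(499.5,227.5),tz-.07),'rear',ont(c,(267,151),0))
cv2.imwrite('pics/w19b.png',cv2.resize(c['px'][110:250,190:370][:,:,::-1],None,fx=4,fy=4))
E
```

```text
rod 0.072 [ 54.7 -34.8   0.2] [ 54.7 -10.6   0.2] [108.2 -34.5   0.2] [108.2  -9.4   0.2]
rod 0.078 [ 55.3 -33.4  -5.8] [ 55.3 -10.2  -5.8] [106.6 -33.1  -5.8] [106.6  -9.1  -5.8]
groove [ 11.  -33.    6.2] [ 11.3 -10.    6.2] apex [ 10.8 -22.3  17.2]
corners [  10.6 -133.3    2.2] [12.4 88.9  2.2] rear [ 49.8 -22.5   0. ]
```

View pics/w19b.png

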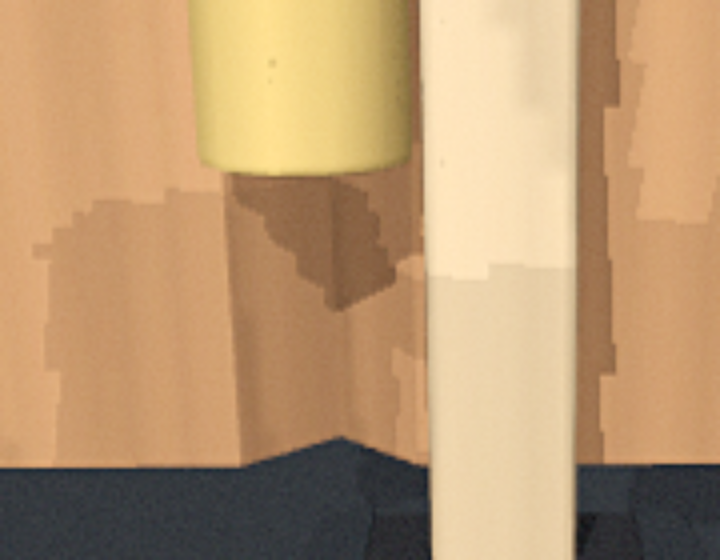

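Brass is in the groove: centred on the V within about 1 mm, its width fits axis height 72 mm, and its rear end is at stand x≈-161. I'll back off and line up behind it.

```bash
python3 -m handwheel '[{"claw":1,"xyz":[0,0.004,0],"spin":0},{"claw":1,"xyz":[-0.02,0.004,0],"spin":0},{"claw":1,"xyz":[-0.055,0.004,0],"spin":0},{"claw":1,"xyz":[-0.09,0.004,0],"spin":0},{"claw":1,"xyz":[-0.12,0.004,0],"spin":0},{"claw":1,"xyz":[-0.135,0.004,0],"spin":0},{"claw":1,"xyz":[-0.135,-0.005,0],"spin":0},{"claw":1,"xyz":[-0.135,-0.015,0],"spin":0},{"claw":1,"xyz":[-0.135,-0.02,0],"spin":0},{"claw":1,"xyz":[-0.135,-0.02,0],"spin":0},{"claw":1,"xyz":[-0.135,-0.02,0],"spin":0}]'; python3 -c "
from h import *
s,R=st(); print(tost(s['ee_pos']))
c=cam('scene'); save(c,'pics/s20.png'); 
i=cv2.imread('pics/s20.png'); cv2.imwrite('pics/s20b.png',cv2.resize(i[90:250,220:420],None,fx=4,fy=3.7,interpolation=cv2.INTER_CUBIC))
"
```

```text
time_s: 27.2
ee_pos: [0.5424, -0.3047, 0.0724]
tool_rot: [0.671, 0.742, 0.0, -0.0]
wrist_force: [0.1, 0.2, -0.5]
width: 0.177
t 27.2 p [ 0.5424 -0.3047  0.0724] x [-1.004e-01  9.949e-01  7.000e-04] y [9.949e-01 1.004e-01 4.000e-04] z [ 0.     0.001 -1.   ] F [ 0.08  0.21 -0.52] w 0.177 q [ 0.46  0.91 -0.04  1.7   0.06  0.54  0.49]
[-345.61695055   -1.40301899]
```

View pics/s20b.png

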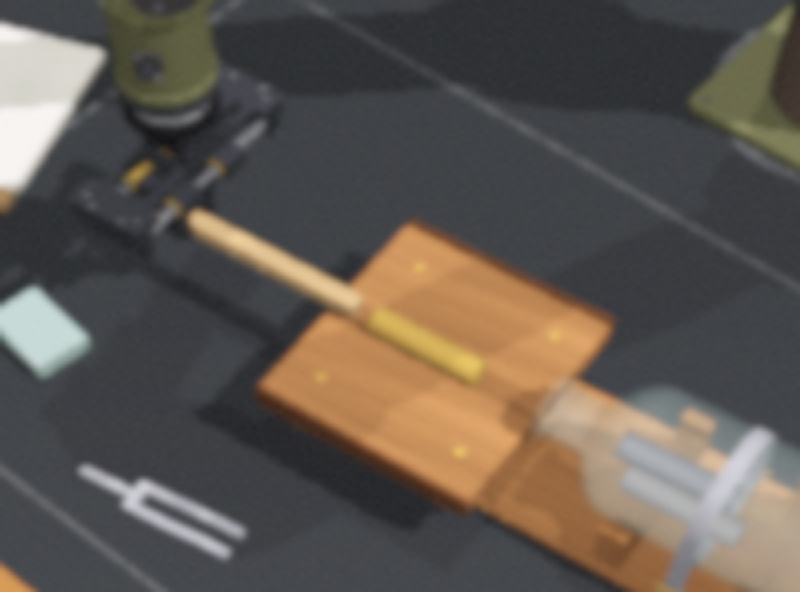

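```bash
python3 -m handwheel '[{"claw":1,"xyz":[0.006,0,0],"spin":0},{"claw":1,"xyz":[0.012,0,0],"spin":0},{"claw":1,"xyz":[0.02,0,0],"spin":0},{"claw":1,"xyz":[0.03,0,0],"spin":0},{"claw":1,"xyz":[0.04,-0.0002,0],"spin":0},{"claw":1,"xyz":[0.05,-0.0003,0],"spin":0},{"claw":1,"xyz":[0.06,-0.0004,0],"spin":0},{"claw":1,"xyz":[0.07,-0.0005,0],"spin":0},{"claw":1,"xyz":[0.08,-0.0005,0],"spin":0},{"claw":1,"xyz":[0.09,-0.0006,0],"spin":0},{"claw":1,"xyz":[0.1,-0.0007,0],"spin":0},{"claw":1,"xyz":[0.11,-0.0007,0],"spin":0}]'; python3 -c "
from h import *
s,R=st(); print(tost(s['ee_pos']))
c=cam('wrist'); save(c,'pics/w21.png')
c=cam('scene'); save(c,'pics/s21.png'); 
i=cv2.imread('pics/s21.png'); cv2.imwrite('pics/s21b.png',cv2.resize(i[110:290,270:460],None,fx=4,fy=3.3,interpolation=cv2.INTER_CUBIC))
"
```

```text
time_s: 28.45
ee_pos: [0.5304, -0.1958, 0.0722]
tool_rot: [0.671, 0.741, 0.0, 0.0]
wrist_force: [0.9, -2.5, -0.6]
width: 0.176
t 28.45 p [ 0.5304 -0.1958  0.0722] x [-0.0989  0.9951  0.    ] y [9.951e-01 9.890e-02 1.000e-04] z [ 0.  0. -1.] F [ 0.93 -2.48 -0.64] w 0.176 q [ 0.28  0.86 -0.01  1.87  0.02  0.41  0.35]
[-235.99250452   -0.9316979 ]
```

View pics/w21.png

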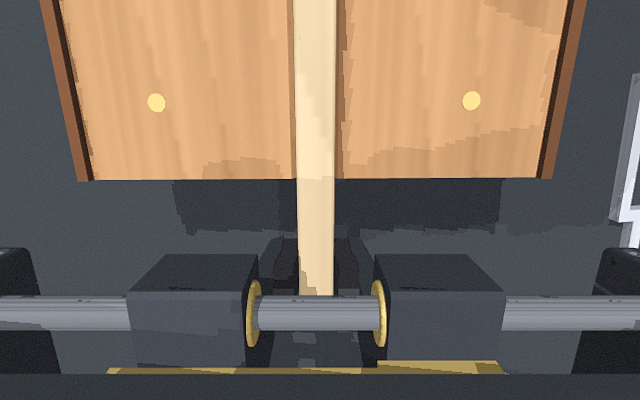

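View pics/s21b.png

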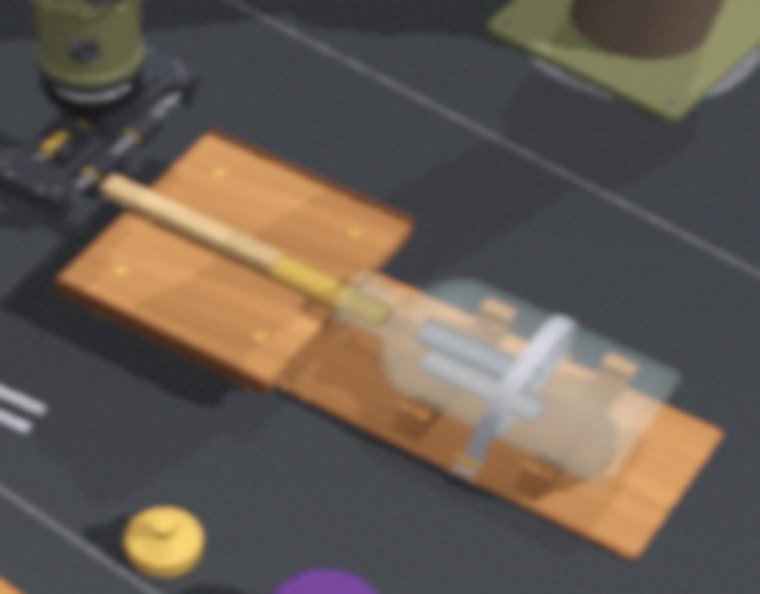

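```bash
python3 -m handwheel '[{"claw":1,"xyz":[0.01,0,0],"spin":0},{"claw":1,"xyz":[0.02,0,0],"spin":0},{"claw":1,"xyz":[0.03,0,0],"spin":0},{"claw":1,"xyz":[0.04,-0.0002,0],"spin":0},{"claw":1,"xyz":[0.05,-0.0003,0],"spin":0},{"claw":1,"xyz":[0.06,-0.0004,0],"spin":0},{"claw":1,"xyz":[0.07,-0.0004,0],"spin":0},{"claw":1,"xyz":[0.08,-0.0005,0],"spin":0},{"claw":1,"xyz":[0.09,-0.0005,0],"spin":0},{"claw":1,"xyz":[0.1,-0.0006,0],"spin":0},{"claw":1,"xyz":[0.11,-0.0006,0],"spin":0},{"claw":1,"xyz":[0.12,-0.0006,0],"spin":0}]'; python3 -c "
from h import *
s,R=st(); print(tost(s['ee_pos']))
c=cam('scene'); save(c,'pics/s22.png'); 
i=cv2.imread('pics/s22.png'); cv2.imwrite('pics/s22b.png',cv2.resize(i[110:290,270:460],None,fx=4,fy=3.3,interpolation=cv2.INTER_CUBIC))
"
```

```text
time_s: 29.75
ee_pos: [0.5179, -0.0763, 0.0721]
tool_rot: [0.671, 0.741, 0.0, -0.0]
wrist_force: [0.7, -2.0, -1.1]
width: 0.173
t 29.75 p [ 0.5179 -0.0763  0.0721] x [-9.900e-02  9.951e-01  2.000e-04] y [ 0.9951  0.099  -0.    ] z [-0.  0. -1.] F [ 0.74 -1.98 -1.09] w 0.173 q [ 0.05  0.83  0.02  2.   -0.05  0.31  0.2 ]
[-115.85450849   -1.05063409]
```

View pics/s22b.png

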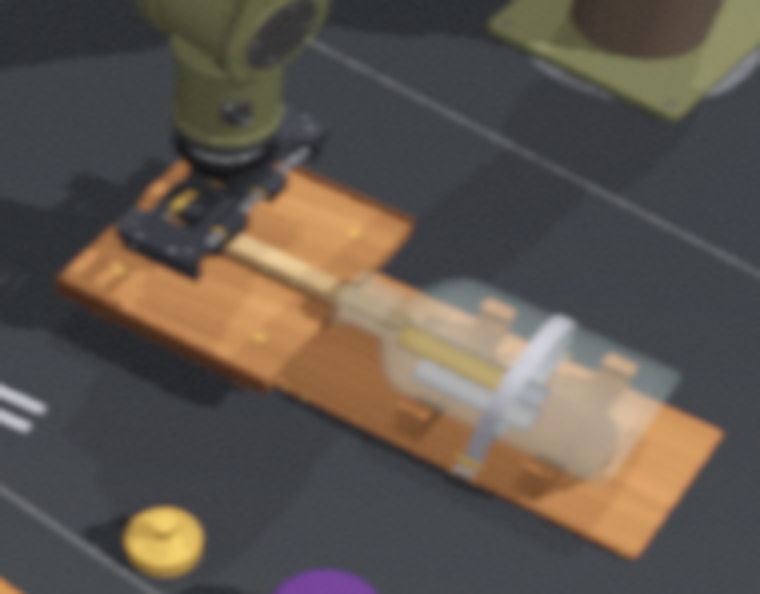

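```bash
python3 -m handwheel '[{"claw":1,"xyz":[0.006,0,0],"spin":0},{"claw":1,"xyz":[0.012,0,0],"spin":0},{"claw":1,"xyz":[0.018,0,0],"spin":0},{"claw":1,"xyz":[0.024,0,0],"spin":0},{"claw":1,"xyz":[0.03,0,0],"spin":0},{"claw":1,"xyz":[0.036,0,0],"spin":0},{"claw":1,"xyz":[0.042,0,0],"spin":0},{"claw":1,"xyz":[0.042,0,0],"spin":0},{"claw":1,"xyz":[0.042,0,0],"spin":0}]'; python3 -c "
from h import *
s,R=st(); print(tost(s['ee_pos']))
c=cam('scene'); save(c,'pics/s23.png'); 
i=cv2.imread('pics/s23.png'); cv2.imwrite('pics/s23b.png',cv2.resize(i[110:290,270:460],None,fx=4,fy=3.3,interpolation=cv2.INTER_CUBIC))
c=cam('top'); save(c,'pics/t23.png')
i=cv2.imread('pics/t23.png'); cv2.imwrite('pics/t23c.png',cv2.resize(i[215:250,235:300],None,fx=11,fy=11,interpolation=cv2.INTER_CUBIC))
"
```

```text
time_s: 30.7
ee_pos: [0.5139, -0.0353, 0.0722]
tool_rot: [0.671, 0.741, -0.0, -0.0]
wrist_force: [0.1, 0.7, -0.5]
width: 0.176
t 30.7 p [ 0.5139 -0.0353  0.0722] x [-0.0993  0.9951  0.    ] y [ 0.9951  0.0993 -0.    ] z [-0.  0. -1.] F [ 0.07  0.69 -0.49] w 0.176 q [-0.04  0.83  0.03  2.03 -0.07  0.29  0.15]
[-74.64495183  -1.32077415]
```

View pics/s23b.png

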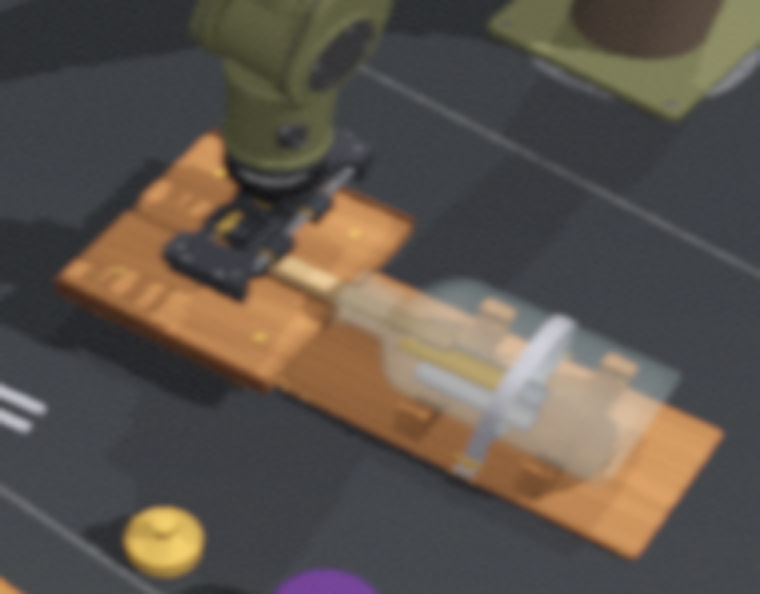

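View pics/t23c.png

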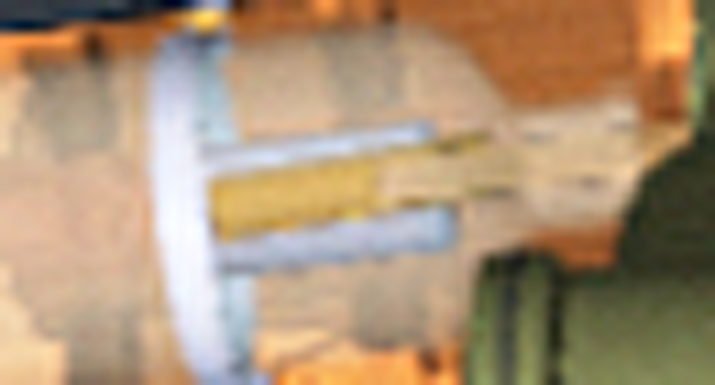

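```bash
python3 -m handwheel '[{"claw":1,"xyz":[0,0,-0.003],"spin":0},{"claw":1,"xyz":[-0.01,0,-0.003],"spin":0},{"claw":1,"xyz":[-0.03,0,-0.003],"spin":0},{"claw":1,"xyz":[-0.055,0,-0.003],"spin":0},{"claw":1,"xyz":[-0.085,0,-0.003],"spin":0},{"claw":1,"xyz":[-0.115,0,-0.003],"spin":0},{"claw":1,"xyz":[-0.145,0,-0.003],"spin":0},{"claw":1,"xyz":[-0.165,0,-0.003],"spin":0},{"claw":1,"xyz":[-0.165,0,-0.003],"spin":0}]'; python3 -c "
from h import *
s,R=st(); print(tost(s['ee_pos']))
c=cam('scene'); save(c,'pics/s24.png'); 
i=cv2.imread('pics/s24.png'); cv2.imwrite('pics/s24c.png',cv2.resize(i[185:245,350:425],None,fx=9,fy=9,interpolation=cv2.INTER_CUBIC))
c=cam('top'); save(c,'pics/t24.png')
i=cv2.imread('pics/t24.png'); cv2.imwrite('pics/t24c.png',cv2.resize(i[215:250,235:300],None,fx=11,fy=11,interpolation=cv2.INTER_CUBIC))
"
```

```text
time_s: 31.7
ee_pos: [0.5296, -0.2053, 0.0754]
tool_rot: [0.674, 0.739, -0.001, 0.002]
wrist_force: [-0.2, -0.3, -0.2]
width: 0.181
t 31.7 p [ 0.5296 -0.2053  0.0754] x [-0.0921  0.9957 -0.0037] y [9.958e-01 9.210e-02 5.000e-04] z [ 0.001 -0.004 -1.   ] F [-0.25 -0.29 -0.19] w 0.181 q [ 0.29  0.86 -0.01  1.87  0.02  0.42  0.36]
[-245.32976107    0.88644139]
```

View pics/s24c.png

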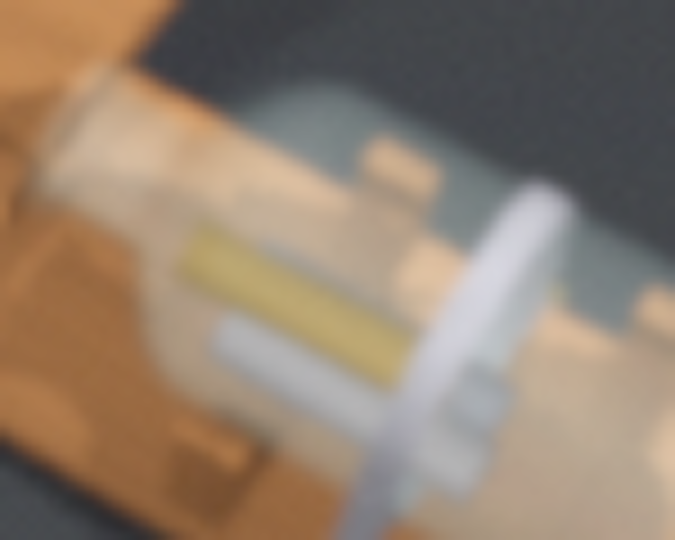

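View pics/t24c.png

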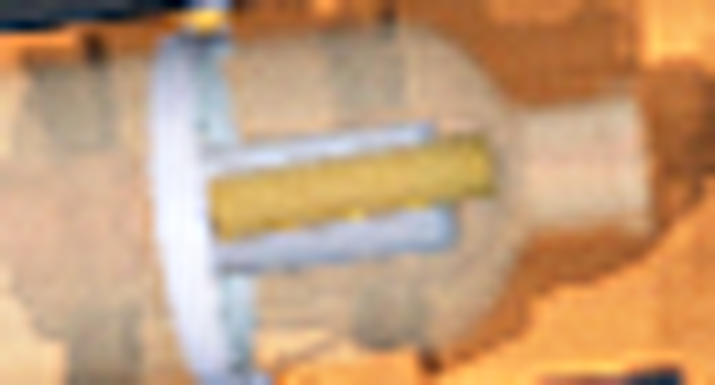

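```bash
python3 - <<'E'
from h import *
cs=cam('scene'); ct=cam('top')
for n,a,b in [('brass rear',(350+195/9,185+255/9),(235+487/11,215+165/11)),('alu rear',(350+228/9,185+345/9),(235+425/11,215+132/11)),('steel rear~',(0,0),(235+445/11,215+228/11))]:
    if a!=(0,0):
        X=tri(cs,a,ct,b); print(n,tost(X).round(1),(X[2]*1000).round(1),(proj(cs,X)-a).round(1))
def W(x,y,z): p=SO+SF*x/1000+SY*y/1000; return np.array([p[0],p[1],z/1000])
for x,z in [(38,78),(53,52),(60,52),(66,52),(75,50)]:
    print(x,z,'scene crop',((proj(cs,W(x,-1,z))-[350,185])*9).round(),'top crop',((proj(ct,W(x,-1,z))-[235,215])*11).round())
print('mouth edge check: top crop', ((proj(ct,W(0,0,78))-[235,215])*11).round())
E
```

```text
brass rear [56.1 -1.3] 46.6 [-0.9 -0.1]
alu rear [ 79.2 -16.2] 28.6 [-1.3 -0.2]
38 78 scene crop [152. 181.] top crop [525. 160.]
53 52 scene crop [181. 241.] top crop [489. 168.]
60 52 scene crop [199. 251.] top crop [469. 170.]
66 52 scene crop [214. 260.] top crop [452. 173.]
75 50 scene crop [236. 276.] top crop [428. 176.]
mouth edge check: top crop [633. 150.]
```

All three rods are inside. Brass rests on the other two with its rear end at about stand x≈56 mm, z≈47–50 mm, so past the neck and down on the shoulder. The stick is free, and I'll lay it on the bare bench behind the board.

```bash
python3 -m handwheel '[{"claw":1,"xyz":[-0.03,0,0],"spin":0},{"claw":1,"xyz":[-0.07,0,0],"spin":0},{"claw":1,"xyz":[-0.11,0,0],"spin":0},{"claw":1,"xyz":[-0.14,0,0],"spin":0},{"claw":1,"xyz":[-0.155,0,0],"spin":0},{"claw":1,"xyz":[-0.155,0,0],"spin":0},{"claw":1,"xyz":[-0.155,0,0.02],"spin":0},{"claw":1,"xyz":[-0.155,0,0.04],"spin":0},{"claw":1,"xyz":[-0.155,0,0.055],"spin":0},{"claw":1,"xyz":[-0.155,0,0.062],"spin":0},{"claw":1,"xyz":[-0.155,0,0.062],"spin":0}]'; python3 -c "
from h import *
s,R=st(); print(tost(s['ee_pos']))
c=cam('wrist'); save(c,'pics/w25.png')
"
```

```text
time_s: 33.0
ee_pos: [0.5452, -0.3522, 0.0122]
tool_rot: [0.671, 0.742, 0.0, -0.001]
wrist_force: [0.3, 0.9, 0.2]
width: 0.179
t 33.0 p [ 0.5452 -0.3522  0.0122] x [-0.1004  0.9949  0.0019] y [ 0.9949  0.1004 -0.0016] z [-0.002  0.002 -1.   ] F [0.28 0.88 0.21] w 0.179 q [ 0.53  1.02 -0.05  1.61  0.08  0.51  0.54]
[-393.10290227    0.7567216 ]
```

View pics/w25.png

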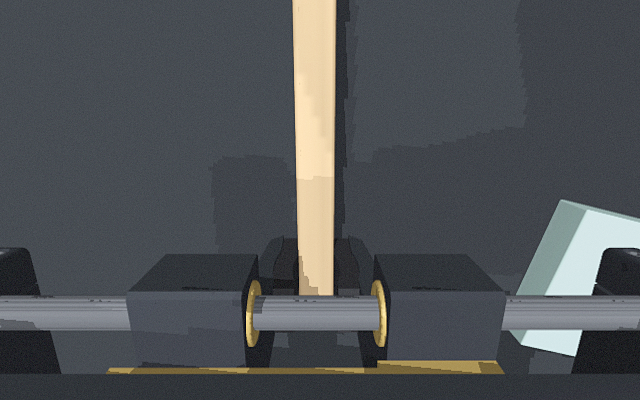

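```bash
python3 -m handwheel '[{"claw":1,"xyz":[0,0,0.004],"spin":0},{"claw":1,"xyz":[0,0,0.007],"spin":0},{"claw":1,"xyz":[0,0,0.009],"spin":0},{"claw":1,"xyz":[0,0,0.009],"spin":0},{"claw":1,"xyz":[0,0,0.009],"spin":0}]'; python3 -m handwheel '[{"claw":0.4,"xyz":[0,0,0],"spin":0},{"claw":0.3,"xyz":[0,0,0],"spin":0},{"claw":0.2,"xyz":[0,0,0],"spin":0},{"claw":0.2,"xyz":[0,0,0],"spin":0},{"claw":0.2,"xyz":[0,0,0],"spin":0},{"claw":0.2,"xyz":[0,0,0],"spin":0},{"claw":0.2,"xyz":[0,0,0],"spin":0},{"claw":0.2,"xyz":[0,0,0],"spin":0}]'
```

```text
time_s: 33.55
ee_pos: [0.5456, -0.3539, 0.0043]
tool_rot: [0.671, 0.741, 0.0, 0.0]
wrist_force: [0.3, 1.2, -0.6]
width: 0.177
time_s: 34.35
ee_pos: [0.5455, -0.3538, 0.0042]
tool_rot: [0.671, 0.741, 0.0, -0.0]
wrist_force: [0.4, -0.2, -0.1]
width: 0.4
```

```bash
python3 -m handwheel '[{"claw":0.2,"xyz":[0,0,-0.01],"spin":0},{"claw":0.2,"xyz":[0,0,-0.03],"spin":0},{"claw":0.2,"xyz":[0,0,-0.06],"spin":0},{"claw":0.2,"xyz":[0,0,-0.1],"spin":0},{"claw":0.2,"xyz":[0,0,-0.15],"spin":0},{"claw":0.2,"xyz":[0,0,-0.2],"spin":0},{"claw":0.2,"xyz":[0,0,-0.25],"spin":0},{"claw":0.2,"xyz":[0,0,-0.25],"spin":0},{"claw":0.2,"xyz":[0,0,-0.25],"spin":0}]'; python3 -c "
from h import *
s,R=st()
for n in ['wrist','scene','top']:
    c=cam(n); save(c,'pics/f_%s.png'%n)
i=cv2.imread('pics/f_top.png'); cv2.imwrite('pics/f_topc.png',cv2.resize(i[140:290,200:440],None,fx=3.3,fy=3.3,interpolation=cv2.INTER_CUBIC))
"
```

```text
time_s: 35.25
ee_pos: [0.546, -0.3542, 0.2563]
tool_rot: [0.671, 0.741, 0.0, 0.002]
wrist_force: [0.1, 0.2, -0.6]
width: 0.4
t 35.25 p [ 0.546  -0.3542  0.2563] x [-0.0989  0.9951 -0.0021] y [0.9951 0.0989 0.0029] z [ 0.003 -0.002 -1.   ] F [ 0.05  0.17 -0.6 ] w 0.4 q [ 0.54  0.7  -0.06  1.47  0.05  0.97  0.56]
```

View pics/f_wrist.png

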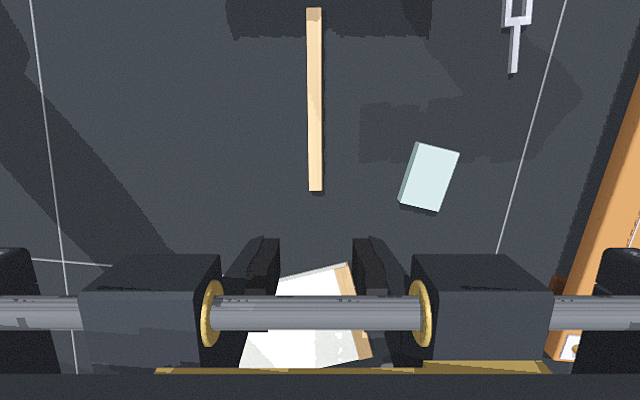

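View pics/f_scene.png

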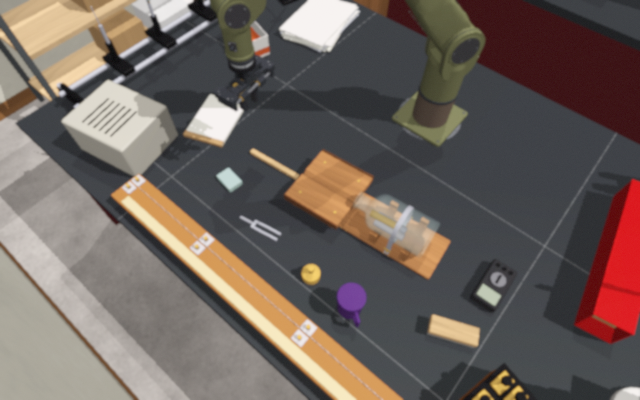

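View pics/f_topc.png

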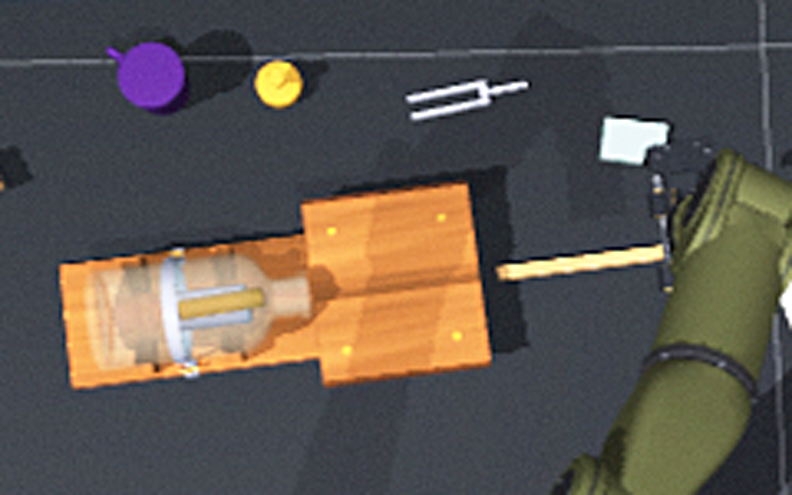

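The stick lies flat and alone on the bench (wrist view (313,8)–(316,190)), clear of the board and the slab. The slab (229,180), fork (262,228), weight (311,273) and mug (351,298) are where they were in the scene view. The three rods are in the bottle. Handing in.

```bash
python3 -c "
from workcell import ticket
print(ticket.sign_off())"
```

```text
the job is handed in; nothing more can be done
None
```

All three rods are in the bottle, and I handed the job in at about 35 s of the 62 s allowed. I pushed the aluminium rod straight in along the groove. The steel and then the brass I rolled into the groove with the side of the stick and pushed through the neck, each only after the one before had dropped. The stick now lies flat on bare bench behind the board.

**What the last pictures showed:**
- **Rods:** the board is empty and all three rods are past the neck. The aluminium and steel lie side by side on the bottle's floor, with the brass resting on top of them.
- **Glass:** the stick passed through the neck on centre. The wrist force stayed within about 2.5 N at every reading I took, so I saw no sign of it knocking the glass.
- **Other things:** the slab, fork, weight, mug and the rest are where they were at the start.

**What was less certain:**
- **Brass rod:** its rear end is at about 56 mm from the mouth, so 18 mm past the neck's end and sitting on the shoulder rather than fully in the cylindrical body. I couldn't reach it to push it further without risking the glass.
- **Steel rod:** it also stopped with its rear on the shoulder at first, at about 63 mm. It looked further in once the brass was pushed in, but I did not measure that.
- **Measurement:** positions inside the bottle are good to about 3–4 mm, as the two fixed cameras disagreed by 1–1.5 pixels there. The stick's height measured 18 mm against the stated 16 mm.

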